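# Tighten the cell's retaining ring and put the pin spanner back in its slot

## Robot

A 6-joint arm with a two-finger parallel gripper is mounted at the origin on the work surface. World frame = base frame: x ahead of the robot, y to its left, z up, the work surface at z = 0. Lengths are in m, angles in rad, forces in N, time in s.
With the tool pointing down it reaches from about 0.375 to 0.9 m from the base axis. Payload 3.1 kg.
Tool frame: the origin (TCP) lies between the finger pads; the fingertips stand 17 mm ahead of it and the grasp point (between the pads) lies 2 mm behind it; z points along the fingers, y is the line along which they close (so a half turn about z gives the same grasp; the last joint's range is limited). The gripper opens to 85 mm and grips with 20 to 120 N. Pads are 22 mm wide; open, the fingers measure 114 mm over their backs; the gripper's body (76 mm by 85 mm) begins 54 mm behind the grasp point. The pads swing forward as they close: fully open they stand 13 mm farther back than shut.
Start: joints at [-1.333, 0.527, 1.433, -0, 1.181, -0.178], TCP at [0.252, -0.572, 0.248] pointing down, gripper open.
Joint ranges: [-3.08, 3.08], [-0.75, 2.2], [0.22, 2.44], [-1.43, 4.57], [0, 2.65], [-2.85, 2.85]. Speed limits (rad/s): [2.79, 2.79, 3.14, 3.14, 3.14, 3.14].

## Interface

Orientations are given as a unit quaternion [x, y, z, w].
In Python, from station import sense, vision, order gives the robot as it stands.
- The arm moves only by the shell command python3 -m crank 'ROWS' [OPENING] [FORCE]. ROWS is JSON, a list of rows, each an object with "dp": the shift along the world's x, y, z in units of 30 mm (1.0 is 30 mm), a list of three; "angular": the turn, a rotation vector about the world's x, y, z in degrees, a list of three. In form: [{"dp": [dx, dy, dz], "angular": [ax, ay, az]}, ...]. A call has 1 to 20 rows; each row shifts and turns the commanded pose from where the row before left it; what a row does not reach is not made up. A row lasts 1/10 s, in which the tool goes at most 50 mm and 8.59 degrees, less where a joint would pass 70% of its speed; a pose out of reach is approached as far as the arm can. A call is refused whole if a number of a shift passes 1 or a number of a turn 8.59, either way. A call with a gripper value outside its range is refused whole. OPENING is the closure, from 0 (fully open) to 1 (shut), set as the call begins (- or left out, the last holds). The fingers move at their own pace and stop on an object; FORCE is the grip in N (left out, the last holds). Time passes only in rows, so rows that do not move let the fingers close. It gives the time, the measured TCP pose, the force, the opening and the grip force at its end, in the units of the state.
- sense(): the state, without advancing time (a new reading comes with each control period).
- vision.snapshot(name): name is "side" or "top"; returns a dict with "image" (400x640x3 uint8, blue, green, red), "range_z" (400x640 float32, m along the optical axis (not along the pixel's ray), 0 where there is no reading), "mtx" (3x3 intrinsics, pixels), "pose" (4x4, takes a point from camera to world coordinates). Camera axes: x right, y down, z forward; pixel columns grow to the right and rows downward; lengths in m; the calibration is good to about 2 mm. A picture is of the moment at which its call begins.
- order.sign_off(): hands the job in; it is judged then, once.
The state is a dict: "t": time; "q": joint angles; "qd": joint speeds; "tau": joint torques, N m; "tcp_pos": TCP position; "tool_rot": TCP orientation; "force": force on the tool from outside, world axes, zero at the start; "ft_torque": the same for the moment, N m; "finger_gap": opening from 0.0 (shut) to 1.0 (fully open); "gripper_force": force on a finger pad.
Only numpy, scipy, OpenCV 4.12 (cv2) and the standard library are available. Lean on these libraries where they do the work, as an engineer would, in place of code of your own. Each camera call takes 0.05 s, during which the arm holds its last target. There are 200 camera calls.

## Task

Take the larger two-pin spanner from the bench, set its pins in the two holes of the recessed ring on top of the round optical cell, and turn the ring clockwise (seen from above) until it is fully home against its stop, where the black line on the ring meets the black line on the cell's rim. Then put that spanner back in its own slot of the sloping tool rack, the one whose label shows a two-pin spanner of its width: lay it right down in the slot, cross-bar at the upper end by the label, before letting go. Leave the smaller spanner and everything else on the bench where they are.

Things in the scene. Friction and masses are not known exactly. Their poses are not given: they have to be found in the camera images.
- spanner: the larger two-pin spanner, 0.2 kg, lying on its pins and a rubber foot. Origin midway between the pin tips; x from handle to head, z up, pins point down. Pins at y +/-25 mm, 8 mm thick, z 0 to 14. Steel cross-bar 22 x 66 mm in x, y, z 14 to 22. Arm 20 mm wide, z 14 to 22, back to x -62. Turned half round about z it fits the ring as well.
- spanner_grip (a point): middle of the larger spanner's black grip, the place to hold it: grip 90 mm long in x, 22 mm wide in y, 24 mm tall in z; this point is at x -107, y 0, z 26 mm of the spanner, with the same axes. Centre of mass near spanner x -80. Rubber foot 14 mm across below the grip at spanner x -140, z 0 to 14.
- small_spanner: a smaller spanner of the same make, cross-bar 42 mm, pins 26 mm apart, 151 mm long, axes and origin alike; does not fit the ring. Leave it.
- ring (a joint): turn of the retaining ring in the cell, rad: grows clockwise seen from above, 1.2 is fully home (hard stop). Starts between 0.1 and 0.45. Stiff, about 0.25 N m of friction; stays where it is left.
- ring_mid (a point): on the ring's axis, in the plane of its top face; turns with the ring: x along its black line, y along the two holes (centres y +/-25 mm), z up. Holes 11 mm across, 14 mm deep. Ring 74 mm across, 3 mm below the cell's rim. Pins fully in: the spanner's arm rests on the rim, pin tips 11 mm below the ring's top, the grip clear outside the cell.
- cell: the fixed grey round optical cell, 124 mm across, rim 60 mm above the bench, on a 152 mm base disc; origin under its middle, z up.
- slot_seat (a point): the larger spanner's own slot. Origin on its floor, where the middle between the pin tips belongs; x up the 30 degree slope towards the label, y across, z square to the floor; the spanner's axes lie along these. Walls 24 mm high at y +/-37 mm from x -23 to 19 take the cross-bar; label block 24 mm high from x 17; low stop 10 mm high at x -160. No walls beside the grip.
- rack: base plate (200 x 270 x 6 mm, fixed) of the sloping rack: three white cradles 84 mm wide stand on it side by side, 87 mm apart, in any order, low ends towards -x, roughly facing the robot. Labels at their upper ends: cross-bar with two dots 50 mm apart (larger spanner), 26 mm apart (smaller one), and a bent hex key (that key is in place).
- small_slot_seat (a point): the same point of the smaller spanner's slot: narrower pocket (50 mm), label dots 26 mm apart. Stays empty. (The third cradle holds a hex key.)
- pipette: a white pipette lying on the bench nearest the robot, about 250 mm long, 26 to 34 mm thick; origin under its middle, x along it. Leave it.
- bottle: amber bottle, 64 mm across, 130 mm tall, origin under its foot. Leave it.
- jar: white jar, red lid, 60 mm across, 75 mm tall, origin under its foot. Leave it.
- beaker: beaker, 72 mm across, 85 mm tall, origin under its foot. Leave it.
- flask: white bottle, red cap, 56 mm across, 100 mm tall, origin under its foot. Leave it.
Not all that is in view belongs to the job. Leave any yellow look-alike of the spanner alone.

How it is judged:
On the way, in this order (a step that is already met when the one before it is completed fails the run):
1. the larger spanner's two pins are in the ring's holes before the ring is turned (z of spanner in the frame of ring_mid between -0.014 and -0.006 m and horizontal distance between spanner and ring_mid below 0.005 m and angle between the y axis of spanner and the y axis of ring_mid, either way round below 0.15 rad and angle between spanner's own z axis and vertical below 0.12 rad and value of joint ring below 0.7 rad), for 0.2 s.
2. the ring is turned fully home with the spanner in it (z of spanner in the frame of ring_mid between -0.014 and -0.006 m and horizontal distance between spanner and ring_mid below 0.005 m and value of joint ring above 1.14 rad), for 0.1 s.
3. the spanner is laid down in its own slot while the fingers still hold it (x of spanner in the frame of slot_seat between -0.016 and 0.009 m and y of spanner in the frame of slot_seat between -0.008 and 0.008 m and z of spanner in the frame of slot_seat between -0.004 and 0.005 m and angle between the z axis of spanner and the z axis of slot_seat, either way round below 0.08 rad and angle between the x axis of spanner and the x axis of slot_seat, either way round below 0.15 rad and contact force between the fingers and spanner above 0.5 N), for 0.1 s.
At the end, for the whole second after the job is handed in: The ring is home (joint above 1.14 of 1.2 rad) and the larger spanner rests in its own slot, cross-bar uphill: its origin within -16 to +9 mm along, 8 mm across and 5 mm above the slot's seat point, z axes within 0.08 rad and x axes within 0.15 rad, at rest (x of spanner in the frame of slot_seat between -0.016 and 0.009 m and y of spanner in the frame of slot_seat between -0.008 and 0.008 m and z of spanner in the frame of slot_seat between -0.004 and 0.005 m and angle between the z axis of spanner and the z axis of slot_seat, either way round below 0.08 rad and angle between the x axis of spanner and the x axis of slot_seat, either way round below 0.15 rad and linear speed of spanner below 0.01 m/s and value of joint ring above 1.14 rad); the robot touches nothing.
It fails at once if the smaller spanner is moved more than 20 mm (distance of small_spanner from where it was at the start of the episode above 0.02 m).
It fails at once if the pipette, a bottle, the jar or the beaker is moved more than 20 mm (distance of any of pipette, bottle, jar, beaker, flask from where it was at the start of the episode above 0.02 m).
It also fails if it takes over 54 s, if anything falls off the work surface, if the arm or the gripper's body presses on something with over 40 N, if the wrist force passes 120 N, or if a joint passes its speed limit or range.

## Working session

There is one attempt and no reset: what is moved stays moved. The work goes in short steps, Python scripts to look and compute and a shell command to move; the robot and the scene stay as the last step left them, time stands still between calls to the robot, and variables do not carry over. Pictures are saved under pics/ and viewed, at most 10 in all, crops included, and the job is handed in when it is done.

```bash
ls; mkdir -p pics; python3 - <<'E'
from station import sense, vision
import cv2, numpy as np
s=sense(); print(s['t'],s['tcp_pos'],s['tool_rot'],s['finger_gap'])
for n in('top','side'):
    d=vision.snapshot(n); np.savez('snap_'+n,**d); cv2.imwrite(f'pics/{n}0.png',d['image']); print(n,d['mtx'].tolist(),np.round(d['pose'],3).tolist())
E
```

```text
pics
0.0 [ 0.2523185  -0.57103813  0.24732151] [ 9.78463596e-01  2.06416469e-01 -1.65194410e-05 -1.10984122e-03] 1.0004153914967155
top [[384.60986440265754, 0.0, 323.79373955349934], [0.0, 384.60986440265754, 194.68225919773678], [0.0, 0.0, 1.0]] [[0.019, -0.995, 0.098, 0.389], [-1.0, -0.021, -0.015, 0.016], [0.017, -0.098, -0.995, 1.199], [0.0, 0.0, 0.0, 1.0]]
side [[415.3175114260249, 0.0, 317.7613328447811], [0.0, 415.3175114260249, 192.43404425560186], [0.0, 0.0, 1.0]] [[0.996, -0.035, 0.081, 0.375], [-0.087, -0.554, 0.828, -1.098], [0.017, -0.831, -0.555, 0.835], [0.0, 0.0, 0.0, 1.0]]
```

View pics/top0.png

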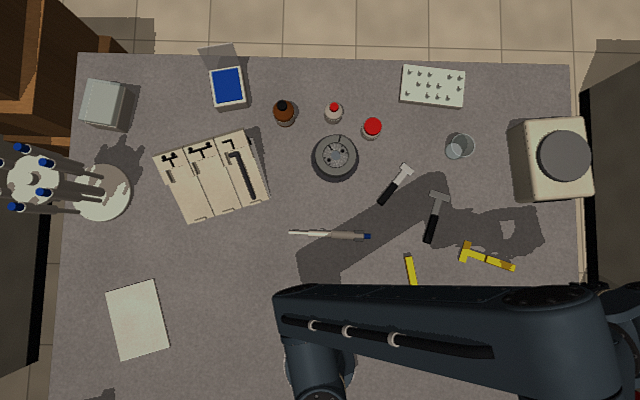

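View pics/side0.png

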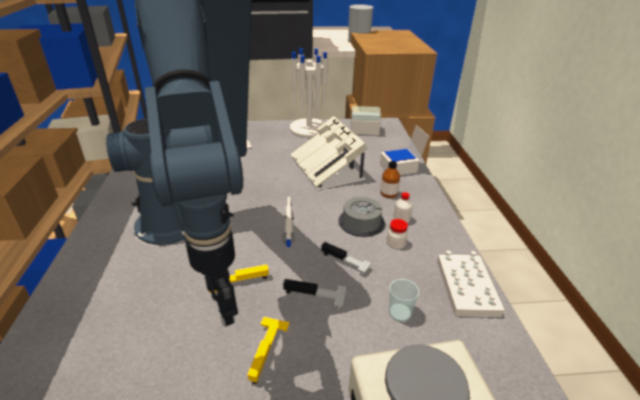

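The candidates with black grips are spanner A, centred near (396,184), and spanner B, centred near (435,215). B has the wider cross-bar, so it fits the description. The yellow tools at (487,257) and (410,268) are look-alikes. Rack cradles: left label (168,157), middle label (200,147), and the right cradle holding the hex key (240,165). I'll confirm with one crop.

```bash
python3 - <<'E'
import cv2, numpy as np
d=np.load('snap_top.npz'); im=d['image']
c=lambda x,y,w,h,W,H: cv2.resize(im[y:y+h,x:x+w],(W,H),interpolation=cv2.INTER_CUBIC)
a=c(370,150,100,100,400,400); b=c(148,120,100,50,800,400)[:, :]; b=c(148,125,130,100,400,308); e=c(305,128,60,60,400,400)
out=np.zeros((600,800,3),np.uint8); 
out[:300,:400]=cv2.resize(im[150:249,365:497],(400,300),interpolation=cv2.INTER_CUBIC)
out[:300,400:]=cv2.resize(im[130:190,295:375],(400,300),interpolation=cv2.INTER_CUBIC)
out[300:,:400]=cv2.resize(im[125:225,148:281],(400,300),interpolation=cv2.INTER_CUBIC)
out[300:,400:]=cv2.resize(im[130:176,148:209],(400,300),interpolation=cv2.INTER_CUBIC)
cv2.imwrite('pics/crop1.png',out)
E
```

```text
(no output)
```

View pics/crop1.png

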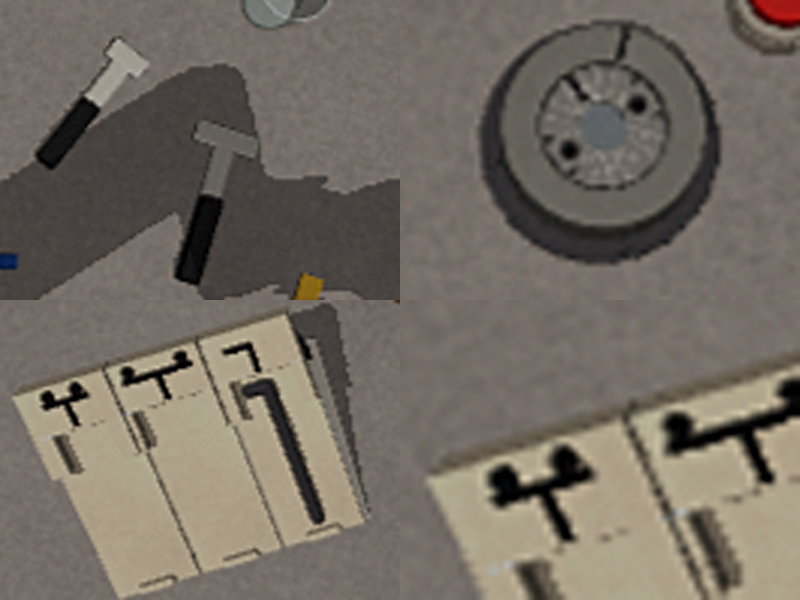

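Spanner B, with its cross-bar centred near (437,197) in the full image, has the long cross-bar and is the larger one. The middle cradle, label near (200,147), has the widely spaced dots and is its slot. The ring's black line is about 48° short of the rim mark. Next I'll measure these.

```bash
cat > h.py <<'E'
import cv2, numpy as np
from scipy import ndimage as ni
def ray(d,px,z):
    px=np.atleast_2d(np.asarray(px,float)); K,T=d['mtx'],d['pose']
    r=np.c_[(px-K[[0,1],[2,2]])/K[[0,1],[0,1]],np.ones(len(px))]@T[:3,:3].T
    return T[:3,3]+r*((z-T[2,3])/r[:,2])[:,None]
def proj(d,P):
    P=np.atleast_2d(P); T=d['pose']; c=(P-T[:3,3])@T[:3,:3]; return (c/c[:,2:])@d['mtx'][:2].T
def cloud(d):
    v,u=np.mgrid[:400,:640]; K,T=d['mtx'],d['pose']; z=d['range_z']
    c=np.stack([(u-K[0,2])/K[0,0]*z,(v-K[1,2])/K[1,1]*z,z],-1)
    return c@T[:3,:3].T+T[:3,3]
def blob(m,near,r=60):
    l,n=ni.label(m); best=None
    c=[ni.center_of_mass(l==i+1) for i in range(n)]; a=ni.sum(m,l,range(1,n+1))
    ok=[i for i in range(n) if a[i]>30 and np.hypot(c[i][1]-near[0],c[i][0]-near[1])<r]
    i=min(ok,key=lambda i:np.hypot(c[i][1]-near[0],c[i][0]-near[1])); return l==i+1
E
python3 - <<'E'
from h import *
d=np.load('snap_top.npz'); P=cloud(d); im=d['image']; g=im.max(2)
print('bench z',np.median(P[235:245,150:250,2]))
# spanner B
S=slice(175,255),slice(415,460)
z=P[...,2]
m=np.zeros(z.shape,bool); m[S]=(z[S]>0.009)&(z[S]<0.06)
b=blob(m,(435,215))
dark=b&(g<45)
head=b&(g>=55)
print(b.sum(),dark.sum(),head.sum(), np.median(z[dark]),np.median(z[head]))
def rect(mask,zz):
    v,u=np.nonzero(mask); w=ray(d,np.c_[u,v],zz)[:,:2]; r=cv2.minAreaRect((w*1000).astype(np.float32)); return np.round(w.mean(0),4),r
print('grip',rect(dark,.038)); print('head',rect(head,.022)); print('all',rect(b,.03))
g0=rect(dark,.038)[0]
v,u=np.nonzero(b); w=P[b][:,:2]; c=w.mean(0); _,_,vt=np.linalg.svd(w-c); print('pca',c,vt[0])
v,u=np.nonzero(dark); print('grip px',u.mean(),v.mean())
# cell
m=(z>.045)&(z<.075); m[:125]=0;m[190:]=0;m[:,:300]=0;m[:,362:]=0
b=blob(m,(335,155)); v,u=np.nonzero(b); w=ray(d,np.c_[u,v],.06)[:,:2]
print('cell',cv2.minEnclosingCircle((w*1000).astype(np.float32)),w.mean(0),np.median(z[b]))
# holes & lines: dark px in ring
roi=np.zeros_like(b); c=ray(d,[[335.5,155]],.057)[0]
print('centre guess',c)
W=ray(d,np.c_[[x.ravel() for x in np.mgrid[:640,:400]]].T,.057).reshape(640,400,3).transpose(1,0,2)
r=np.hypot(W[...,0]-c[0],W[...,1]-c[1])
gg=np.where(r<.034,g,255)
for y in range(143,170): print(' '.join('%3d'%q for q in gg[y,322:350]))
E
```

```text
bench z 0.0006669522995469412
536 262 261 0.037067202857703485 0.02230053655551778
grip (array([ 0.4094, -0.325 ]), ((441.7120056152344, -330.3318786621094), (36.905128479003906, 157.1737060546875), 82.17279052734375))
head (array([ 0.4956, -0.3543]), ((443.76251220703125, -341.60687255859375), (65.12976837158203, 161.65380859375), 75.33008575439453))
all (array([ 0.4529, -0.3396]), ((442.93450927734375, -336.0377502441406), (66.80501556396484, 161.28309631347656), 73.68995666503906))
pca [ 0.45323847 -0.34002836] [-0.95209344  0.30580725]
grip px 430.01908396946567 228.08778625954199
cell ((622.5484008789062, -33.01466751098633), 62.66980743408203) [ 0.6224331  -0.03310665] 0.05911459402226027
centre guess [ 0.62318988 -0.03467459  0.057     ]
255 255 255 255 255 255 255 255 255 255 255 255 255 255 255 255 255 255 255 255 255 255 255 255 255 255 255 255
255 255 255 255 255 255 255 255 255 255 255 255 255 108 101 255 255 255 255 255 255 255 255 255 255 255 255 255
255 255 255 255 255 255 255 255 255 119 107 102 130 115 103 122 111 108 104 255 255 255 255 255 255 255 255 255
255 255 2
[... 1978 characters left out ...]
 109 255 255 255 255 255 255
255 255 255 255 255 255 255  39  87 108 104 122 129 107 134 117 103 110 117 107 110 255 255 255 255 255 255 255
255 255 255 255 255 255 255 255 255 110 104 115 111 102 114 116 106 106 138 255 255 255 255 255 255 255 255 255
255 255 255 255 255 255 255 255 255 255 255 255 114 110 119 122 255 255 255 255 255 255 255 255 255 255 255 255
255 255 255 255 255 255 255 255 255 255 255 255 255 255 255 255 255 255 255 255 255 255 255 255 255 255 255 255
255 255 255 255 255 255 255 255 255 255 255 255 255 255 255 255 255 255 255 255 255 255 255 255 255 255 255 255
255 255 255 255 255 255 255 255 255 255 255 255 255 255 255 255 255 255 255 255 255 255 255 255 255 255 255 255
```

```bash
python3 - <<'E'
from h import *
d=np.load('snap_top.npz'); P=cloud(d); im=d['image']; g=im.max(2).astype(float); z=P[...,2]
m=np.zeros(z.shape,bool); S=slice(175,255),slice(415,460); m[S]=(z[S]>0.009)&(z[S]<0.06); b=blob(m,(435,215))
Q=P[b][:,:2]; 
for it in range(1):
    r=cv2.minAreaRect((Q*1000).astype(np.float32)); print('rect',r)
for a in(-16,-17,-18,-19):
    t=np.radians(a); x=np.array([np.cos(t),np.sin(t)]); y=np.array([-x[1],x[0]])
    s=Q@x; s0=s.max(); A=(s<s0-.08); B=(s>s0-.02)
    print(a,'grip y',np.ptp((Q@y)[A]),(Q@y)[A].mean(),'head y',(Q@y)[B].mean(),np.ptp((Q@y)[B]),'s',s.min(),s.max())
# holes
def cen(u,v):
    sl=slice(v-3,v+4),slice(u-3,u+4); w=np.clip(90-g[sl],0,None); vv,uu=np.mgrid[sl]; return (uu*w).sum()/w.sum(),(vv*w).sum()/w.sum()
h=np.array([cen(342,151),cen(328,159)]); H=ray(d,h,.057); print('holes',h.round(2).tolist(),H.round(4).tolist(),'mid',H.mean(0),'len',np.linalg.norm(H[0]-H[1]))
e=H[0]-H[1]; print('x axis deg',np.degrees(np.arctan2(e[1],e[0]))+90)
# rack plane, middle cradle floor
poly=np.array([[197,180],[207,175],[222,208],[213,212]]); mk=cv2.fillPoly(np.zeros(z.shape,np.uint8),[poly],1)>0
F=P[mk]; c=F.mean(0); n=np.linalg.svd(F-c)[2][2]; n*=np.sign(n[2]); print('plane',c,n,'tilt',np.degrees(np.arccos(n[2])),'resid',np.std((F-c)@n))
xh=np.degrees(np.arctan2(-n[1],-n[0])); print('uphill yaw',xh)
hh=((P-c)@n*1000); 
for v in range(140,226,2): print(v,' '.join('%3d'%hh[v,u] if abs(hh[v,u])<90 else '  .' for u in range(154,272,3)))
E
```

```text
rect ((443.16876220703125, -339.7294616699219), (66.79560089111328, 163.10079956054688), 74.18988037109375)
-16 grip y 0.02419131395115351 -0.2002760594609914 head y -0.2031556816094143 0.06680065675888766 s 0.43810041106321457 0.6012604297034181
-17 grip y 0.023835489657309722 -0.1918443120270762 head y -0.1934748096291298 0.0668152489017676 s 0.4414803653947298 0.6050859707435696
-18 grip y 0.024913019515740598 -0.18342910664403972 head y -0.18320054110647846 0.06680948847257834 s 0.444705500536091 0.6088372768280258
-19 grip y 0.025982960627089213 -0.17487479401279438 head y -0.1731636513591544 0.06678337722600222 s 0.44779517407403 0.6124638093679738
holes [[341.95, 150.55], [328.01, 159.71]] [[0.6373, -0.0539, 0.057], [0.6083, -0.0123, 0.057]] mid [ 0.62277823 -0.03313691  0.057     ] len 0.050729054487462226
x axis deg 34.887565871063345
plane [0.49705713 0.33504307 0.06552857] [-0.45549497  0.86638643  0.20469218] tilt 78.18851979712953 resid 0.009637219007669394
uphill yaw -62.2672491126247
140  82  73  65  57  49  40  32  24  16   8   0  -8 -16 -25 -33 -36 -43 -50 -57 -64 -7
[... 6265 characters left out ...]
 -56 -64 -72 -80 -88   .   .   .   .   .   .
218   .   .   .   .   .   .   .   .   .   .   .  89  81  74  66  58  50  42  35  27  19  11   2  -5 -13 -21 -29 -37 -45 -53 -61 -70 -78 -86   .   .   .   .   .   .
220   .   .   .   .   .   .   .   .   .   .   .   .  84  76  68  60  52  46  37  29  21  13   5  -2 -10 -18 -26 -35 -43 -51 -59 -67 -75 -83   .   .   .   .   .   .
222   .   .   .   .   .   .   .   .   .   .   .   .  87  79  71  64  56  48  40  32  24  16   8   0  -8 -16 -24 -32 -40 -48 -56 -64 -72 -81 -89   .   .   .   .   .
224   .   .   .   .   .   .   .   .   .   .   .   .   .  83  75  67  59  51  42  34  26  18  10   2  -5 -13 -21 -29 -37 -46 -54 -62 -70 -78 -86   .   .   .   .   .
```

```bash
cat > rack.py <<'E'
from h import *
d=np.load('snap_top.npz'); P=cloud(d); g=d['image'].max(2)
poly=np.array([[197,180],[207,175],[222,208],[213,212]]); mk=cv2.fillPoly(np.zeros(g.shape,np.uint8),[poly],1)>0
F=P[mk]; F=F[np.all(abs(F-np.median(F,0))<.09,1)]
for _ in range(5):
    c=F.mean(0); n=np.linalg.svd(F-c)[2][2]; n*=np.sign(n[2]); r=(F-c)@n; F=F[abs(r)<max(.003,2*r.std())]
print('n',n,'tilt',np.degrees(np.arccos(n[2])),r.std(),len(F),'uphill',np.degrees(np.arctan2(-n[1],-n[0])))
hh=(P-c)@n
E
cat > r2.py <<'E'
from rack import *
y=np.cross(n,[-n[0],-n[1],0]); y/=np.linalg.norm(y); x=np.cross(y,n); C=(P-c)@np.c_[x,y]*1000
# height on slot grid (10mm): rows along x, columns across y
ok=(abs(hh)<.1)&(g>0); 
for xs in range(120,-70,-6):
    o=[]
    for ys in range(70,-71,-6):
        q=ok&(abs(C[...,0]-xs)<3)&(abs(C[...,1]-ys)<3); o.append('%3d'%np.median(hh[q]*1000) if q.any() else '  .')
    print('%4d'%xs,' '.join(o))
print(x,y,c)
E
python3 r2.py
```

```text
n [-0.49028305 -0.11999716  0.86326312] tilt 30.315036161446127 0.0017408884474383103 361 uphill 13.752828776989695
 120  25  26  24  25  24  26  23  24  20  25  22  22  21  22  22  26  22  23  22  20  23  20  18  19
 114  26  28  24  25  24  25  23  23  20  23  20  24  20  23  20  22  23   .   .   .   .   .  18  20
 108  24  26   .  24   .  22  24  24  21  21   0   .  -1  -1   0   0  -2  -1  -1  -1  -2  -1  19  18
 102   2   2   0   1  -1  24  26  23  20  18   0   0   0  -2   0   0   0  -2  -1  -1  -2   .  19  19
  96   2   2   2   2   0   .  25  23  22  15   0   0   0   0   0  -2   0  -1  -2  -6  -1  -5  19  19
  90   1   2   3   1   2  25  25  24  21  21   1  -1   0  -2   0  -1   0  -2  -3  -4  -2   0  20  16
  84   4   3   0   2   0  25  24  23  23  16   0   0  -2   0   0  -2  -1  -1   0  -2  -3   0  20  19
  78   2   2   2   3   3   .  23  23  22  20   4   0   0  -2  -1   0  -1  -2  -2  -2  -3  -1  19   .
  72   2   2   0   2   3   .  24  25  21  24   0   1   0  -2  -1  -1   0  -1   0  -2  -3  -1  -2  -2
  66   1   4   2   1   1   2   2   1   .   1   0   0  -2   0  -1  -4   0   
[... 1655 characters left out ...]
  1   3   3   3   0   3   2   0   0   1   0   1   0   0   0   0  -2  -3  -2  -4  -2  -6
 -42   4   2   2   2   3   0   0   2   0   1  -2  -1  -1   0   0  -1  -1   0  -1   0  -1  -4   0  -3
 -48   4   2   3   2   2   1   1   3   1   0   0  -1   0   0   0   0   0  -4  -3   0  -2  -5  -2  -2
 -54   3   3   1   2   1   1   0   3   1   0  -2   0   1   1   1  -1   1  -2   0   0  -1   0  -4  -1
 -60   2   1   4   1   2   2   0   2   1   0  -1   1  -1   0   0   0   1   3   6   0   6  -1  -1  -2
 -66   4   3   6   5   6   7   3   1   1   0   0   0   0   0   1   9   7   8   7   7   2  -3   0  -2
[0.83851365 0.20522686 0.50475419] [-0.23773385  0.97133033  0.        ] [0.49877546 0.33726102 0.05679309]
```

```bash
python3 -m crank '[{"dp":[1,1,0],"angular":[0,0,-7]},{"dp":[1,1,0],"angular":[0,0,-7]},{"dp":[1,1,0],"angular":[0,0,-7]},{"dp":[1,1,0],"angular":[0,0,-7]},{"dp":[1,1,-0.5],"angular":[0,0,-7]},{"dp":[0.25,1,-1],"angular":[0,0,-6.5]},{"dp":[0,1,-1],"angular":[0,0,0]},{"dp":[0,1,-1],"angular":[0,0,0]},{"dp":[0,0.17,0],"angular":[0,0,0]},{"dp":[0,0,0],"angular":[0,0,0]},{"dp":[0,0,0],"angular":[0,0,0]},{"dp":[0,0,0],"angular":[0,0,0]}]' 0.3
```

```text
t: 1.3
tcp_pos: [0.411, -0.3292, 0.1447]
tool_rot: [0.988, -0.154, 0.002, 0.002]
force: [-0.0, 0.2, 0.2]
finger_gap: 0.702
gripper_force: 0.0
```

```bash
python3 -m crank '[{"dp":[-0.05,0.11,-0.5],"angular":[0,0,0]},{"dp":[0,0,-0.9],"angular":[0,0,0]},{"dp":[0,0,-0.9],"angular":[0,0,0]},{"dp":[0,0,-0.7],"angular":[0,0,0]},{"dp":[0,0,-0.5],"angular":[0,0,0]},{"dp":[0,0,-0.45],"angular":[0,0,0]},{"dp":[0,0,0],"angular":[0,0,0]},{"dp":[0,0,0],"angular":[0,0,0]},{"dp":[0,0,0],"angular":[0,0,0]},{"dp":[0,0,0],"angular":[0,0,0]}]'
python3 - <<'E'
from rack import *
for k in range(6):
    y=np.cross(n,[-n[0],-n[1],0]); y/=np.linalg.norm(y); x=np.cross(y,n); C=(P-c)@np.c_[x,y]*1000; hh=(P-c)@n
    q=(abs(hh)<[.008,.006,.005,.004,.004,.004][k])&(C[...,0]>-50)&(C[...,0]<55)&(C[...,1]>-70)&(C[...,1]<115)
    F=P[q]; c=F.mean(0); n=np.linalg.svd(F-c)[2][2]; n*=np.sign(n[2])
print('tilt',np.degrees(np.arccos(n[2])),'uphill',np.degrees(np.arctan2(-n[1],-n[0])),len(F),'C0',c,'n',n)
y=np.cross(n,[-n[0],-n[1],0]); y/=np.linalg.norm(y); x=np.cross(y,n); hh=(P-c)@n; C=(P-c)@np.c_[x,y]*1000
np.savez('plane',c=c,n=n,x=x,y=y)
for xs in range(108,-90,-6):
    if 60>xs>-60: continue
    print('%4d'%xs,' '.join(('%3d'%np.median(hh[q]*1000) if q.any() else '  .') for ys in range(50,-136,-5) for q in [(abs(hh)<.05)&(abs(C[...,0]-xs)<3)&(abs(C[...,1]-ys)<2.5)]))
E
```

```text
t: 2.3
tcp_pos: [0.4089, -0.3239, 0.0257]
tool_rot: [0.988, -0.154, 0.001, 0.001]
force: [-0.2, 0.1, -0.6]
finger_gap: 0.702
gripper_force: 0.0
n [-0.49028305 -0.11999716  0.86326312] tilt 30.315036161446127 0.0017408884474383103 361 uphill 13.752828776989695
tilt 29.862076953066897 uphill 18.93496106160275 1490 C0 [0.50620392 0.37053117 0.06713752] n [-0.4709705  -0.16157038  0.8672265 ]
 108  25  24  24  25  25  26  25  22  24  23  24  24  23  18  25  25  24  20  23  23  24  24  26  25  25  26  25  26  22  24  23  24  22  24  23  25  25  23
 102  23  25  26  24  25  25  22  25  23  23  25  24  24  20  23  24  25  23  25  23  24  23  25  24  24  25  24  25  23  22  23  25  23  25  24  23  23  25
  96  23  23  23  24  25  25  22  22  22  23  25  22  23  20  24  23  23  23  21  24  23  25  25  23  26  22  24  24  26  24  23  22  24  25  25  24  26  24
  90   .   .   .   .   .   .   .  23   .  22  23  23  24  20  23   .   .   .  22   .   .   .   .   .   .   .   .   .   .  25  19  24  25  20   .  25   .  23
  84   2  -1  -1   0   0   0   0   0   0   .  24  25  22  20  17   3   0   0   0
[... 789 characters left out ...]
   0   1   0  -1  -2  -1  -3   3   0  -3   0   0   0   0   0  -1   0   0
 -66   0   0   0   1   0  -1   0   0  -1   1   0  -1  -1  -3  -1   0  -2   0   0   0   0   2   0   0   0  -2   0   0   0  -1  -2   0   0   0   1   0  -2  -2
 -72   0  -2  -2   0  -1   0  -1   0   0   0   1   0  -5   0   0  -1   0   1   1   0   0  -1  -3   0   1  -1  -2   0   0  -1  -1   0   1   0   0   0  -1  -1
 -78  -1   0  -1   2   1  -2   0   0  -2   0   2  -2   0  -3   0   0  -2   0  -1   0   0   0   0   1   3   0   0   0   0   0  -4   0   0   0   0   1   0   0
 -84   1   6   2   6   1   7   3   4   2   0   0  -1   0  -2   0  -1   0   1   1   8   4   7   4   5   2   3   1   0   0   2  -1   1   0   1  -1   0   2   7
```

```bash
python3 -m crank '[{"dp":[0,-0.06,0],"angular":[0,0,0]},{"dp":[0,0,0],"angular":[0,0,0]},{"dp":[0,0,0],"angular":[0,0,0]},{"dp":[0,0,0],"angular":[0,0,0]},{"dp":[0,0,0],"angular":[0,0,0]},{"dp":[0,0,0],"angular":[0,0,0]},{"dp":[0,0,0],"angular":[0,0,0]}]' 1 80
python3 - <<'E'
from h import *
d=np.load('snap_top.npz'); g=d['image'].max(2).astype(np.float32); q=np.load('plane.npz'); c,n,x,y=[q[k] for k in 'cnxy']
def samp(X,Y,h):
    p=proj(d,c+X[...,None]*x+Y[...,None]*y+h*n).reshape(X.shape+(2,)).astype(np.float32); return cv2.remap(g,p[...,0],p[...,1],cv2.INTER_LINEAR)
Y=np.arange(30,-130,-1.)/1000
for lo,hi,h in((-70,0,0),(0,45,0),(60,85,.024),(93,98,.024)):
    X=np.arange(lo,hi,2.)/1000; pr=samp(*np.meshgrid(X,Y),h).mean(1); b=ni.gaussian_filter1d(pr,8)-pr
    k=[i for i in range(2,len(Y)-2) if b[i]>8 and b[i]==b[i-2:i+3].max()]; print(lo,[(round(Y[i]*1000),round(float(b[i]))) for i in k])
# edge of label block (top edge h=.024) and low stop; profile along x inside pocket
X=np.arange(120,-110,-1.)/1000; Yc=np.arange(-75,-40,2.)/1000
for h in(.024,.01,0):
    pr=samp(*np.meshgrid(X,Yc),h).mean(0); gr=np.gradient(pr); k=np.argsort(-abs(gr))[:12]; print(h,sorted([(round(X[i]*1000),round(float(gr[i]),1)) for i in k]))
# label dark centroid
X,Yg=np.meshgrid(np.arange(92,150,1.)/1000,np.arange(-100,-16,1.)/1000); G=samp(X,Yg,.024); w=(G<60)&(X<.14)
print('label',w.sum(),Yg[w].mean(),Yg[w].min(),Yg[w].max(),X[w].min(),X[w].max())
E
```

```text
t: 3.0
tcp_pos: [0.4088, -0.3258, 0.0254]
tool_rot: [0.988, -0.154, 0.001, 0.001]
force: [-0.6, -0.9, 5.6]
finger_gap: 0.242
gripper_force: 78.3Traceback (most recent call last):
  File "<stdin>", line 7, in <module>
  File "<stdin>", line 4, in samp
  File "h.py", line 8, in proj
    P=np.atleast_2d(P); T=d['pose']; c=(P-T[:3,3])@T[:3,:3]; return (c/c[:,2:])@d['mtx'][:2].T
                                                                     ~^~~~~~~~
ValueError: operands could not be broadcast together with shapes (160,35,3) (160,33,3)
```

```bash
sed -i 's/P=np.atleast_2d(P); T/P=np.reshape(P,(-1,3)); T/' h.py
cat > r3.py <<'E'
from h import *
d=np.load('snap_top.npz'); g=d['image'].max(2).astype(np.float32); q=np.load('plane.npz'); c,n,x,y=[q[k] for k in 'cnxy']
def samp(X,Y,h):
    p=proj(d,c+X[...,None]*x+Y[...,None]*y+h*n).reshape(X.shape+(2,)).astype(np.float32); return cv2.remap(g,p[...,0],p[...,1],cv2.INTER_LINEAR)
Y=np.arange(30,-130,-1.)/1000
for lo,hi,h in((-70,0,0),(0,45,0),(60,85,.024),(93,98,.024)):
    X=np.arange(lo,hi,2.)/1000; pr=samp(*np.meshgrid(X,Y),h).mean(1); b=ni.gaussian_filter1d(pr,8)-pr
    k=[i for i in range(2,len(Y)-2) if b[i]>8 and b[i]==b[i-2:i+3].max()]; print(lo,[(round(Y[i]*1000),round(float(b[i]))) for i in k])
X=np.arange(120,-110,-1.)/1000; Yc=np.arange(-75,-40,2.)/1000
for h in(.024,.01,0):
    pr=samp(*np.meshgrid(X,Yc),h).mean(0); gr=np.gradient(pr); k=np.argsort(-abs(gr))[:12]; print(h,sorted([(round(X[i]*1000),round(float(gr[i]),1)) for i in k]))
X,Yg=np.meshgrid(np.arange(92,150,1.)/1000,np.arange(-100,-16,1.)/1000); G=samp(X,Yg,.024); w=(G<60)&(X<.14)
print('label',w.sum(),Yg[w].mean(),Yg[w].min(),Yg[w].max(),X[w].min(),X[w].max())
E
python3 r3.py
python3 -m crank '[{"dp":[0,0,0.4],"angular":[0,0,0]},{"dp":[0,0,1],"angular":[0,0,0]},{"dp":[0,0,1],"angular":[0,0,0]},{"dp":[0,0,1],"angular":[0,0,0]},{"dp":[0,0,0.6],"angular":[0,0,0]},{"dp":[0,0,0],"angular":[0,0,0]}]'
```

```text
-70 [(-15, 47), (-102, 40)]
0 [(-15, 49), (-102, 39)]
60 [(-15, 39), (-26, 62), (-102, 54), (-119, 50)]
93 [(27, 43), (-16, 62), (-60, 73), (-102, 53)]
0.024 [(-87, -10.5), (-86, -12.8), (-85, -12.7), (-80, 11.9), (-79, 13.2), (-75, -12.3), (-74, -12.4), (115, 12.0), (116, 26.8), (117, 37.9), (118, 34.9), (119, 19.8)]
0.01 [(-92, -13.0), (-85, 14.4), (-81, -13.0), (-80, -14.7), (112, 14.8), (113, 29.0), (114, 38.7), (115, 33.0), (116, 15.8), (118, -14.6), (119, -26.0), (120, -31.1)]
0 [(-89, 14.6), (-85, -14.8), (-84, -15.0), (110, 18.9), (111, 32.8), (112, 37.7), (113, 28.0), (116, -17.7), (117, -27.6), (118, -34.4), (119, -36.0), (120, -35.0)]
label 609 -0.05918226600985222 -0.091 -0.028 0.095 0.134
t: 3.6
tcp_pos: [0.4093, -0.3258, 0.1474]
tool_rot: [0.988, -0.154, 0.002, 0.002]
force: [0.9, -0.9, -2.0]
finger_gap: 0.244
gripper_force: 78.4
```

```bash
python3 - <<'E'
from h import *
d=np.load('snap_top.npz'); P=cloud(d); q=np.load('plane.npz'); c,n,x,y=[q[k] for k in 'cnxy']
h=(P-c)@n*1000; X=(P-c)@x*1000; Y=(P-c)@y*1000
for a,b in((-86,-70),(-70,-47),(-47,-31)):
    p=(Y>a)&(Y<b)&(abs(h)<40)
    A=X[p&(abs(h-24)<5)&(X>70)]; B=X[p&(abs(h)<5)&(X>60)&(X<110)]
    C=X[p&(h>5)&(h<16)&(X<-60)]; D=X[p&(abs(h)<3)&(X<-60)]
    print('top min',np.sort(A)[:6].round(1),'floor max',np.sort(B)[-6:].round(1),'stop',np.sort(C)[[0,-1]].round(1) if len(C) else None,len(C),'floor min',np.sort(D)[:4].round(1))
p=(Y<-97)&(Y>-99.5)&(abs(h-24)<5)&(X<90); print('wall low end',np.sort(X[p])[:5].round(1))
p=(Y<-93.5)&(Y>-101)&(abs(h-24)<5)&(X<90); print(np.sort(X[p])[:5].round(1))
p=(Y<1)&(Y>-14)&(abs(h-24)<5)&(X<90); print(np.sort(X[p])[:5].round(1))
s=c-.0585*y; print('base',s,'x',x,'y',y,'n',n)
E
```

```text
top min [93.3 93.7 93.8 94.7 94.7 96.6] floor max [83.  83.7 84.3 84.8 85.3 86.8] stop [-164.2  -83.7] 46 floor min [-147.1 -140.6 -140.4 -137.4]
top min [93.4 93.4 93.6 93.8 93.9 93.9] floor max [84.6 84.9 85.4 85.6 86.  86.4] stop [-167.5  -82.8] 78 floor min [-145.3 -144.2 -140.8 -140. ]
top min [93.  93.4 93.8 94.6 94.7 95.3] floor max [83.6 84.2 84.3 84.5 86.3 86.8] stop [-171.6  -69.7] 48 floor min [-145.  -142.  -140.2 -139.6]
wall low end [-186.4 -182.1 -178.9 -177.6 -175.2]
[-186.4 -182.1 -181.4 -178.9 -178.6]
[-188.1 -186.8 -185.9 -185.4 -185.2]
base [0.52518685 0.31519675 0.06713752] x [0.82029873 0.28141036 0.49791385] y [-0.32449465  0.94588753  0.        ] n [-0.4709705  -0.16157038  0.8672265 ]
```

```bash
python3 -m crank '[{"dp":[0.5,0.9,0],"angular":[0,0,7.5]},{"dp":[0.5,0.9,0],"angular":[0,0,7.5]},{"dp":[0.5,0.9,0],"angular":[0,0,7.5]},{"dp":[0.5,0.9,0],"angular":[0,0,7.5]},{"dp":[0.5,0.9,0],"angular":[0,0,7.5]},{"dp":[0.5,0.9,0],"angular":[0,0,7.5]},{"dp":[0.5,0.9,0],"angular":[0,0,7.5]},{"dp":[0.5,0.9,0],"angular":[0,0,0]},{"dp":[0.19,0.52,-0.5],"angular":[0,0,0]},{"dp":[0,0,-0.5],"angular":[0,0,0]},{"dp":[0,0,0],"angular":[0,0,0]},{"dp":[0,0,0],"angular":[0,0,0]},{"dp":[0,0,0],"angular":[0,0,0]},{"dp":[0,0,0],"angular":[0,0,0]}]'
python3 - <<'E'
from station import sense, vision
from h import *
o=[]
for k,(u,v) in(('top',(335,150)),('side',(360,210))):
    d=vision.snapshot(k); np.savez('hov_'+k,**d); i=d['image'][v-45:v+45,u-40:u+40]; o.append(cv2.resize(i,(400,450),interpolation=cv2.INTER_CUBIC))
cv2.imwrite('pics/hov.png',np.hstack(o)); s=sense(); print(s['tcp_pos'],s['tool_rot'])
E
```

```text
t: 5.0
tcp_pos: [0.5344, -0.0941, 0.1153]
tool_rot: [0.954, 0.299, 0.0, 0.0]
force: [0.0, 1.1, -1.4]
finger_gap: 0.245
gripper_force: 78.6
[ 0.53439238 -0.09404386  0.11537878] [9.54301798e-01 2.98844059e-01 4.39958281e-04 3.37320812e-04]
```

View pics/hov.png

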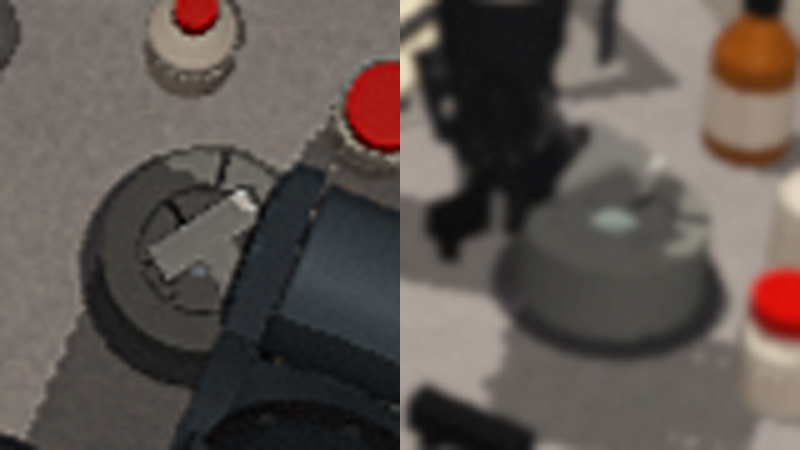

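The top crop shows the cross-bar as a grey strip from about (150,265) to (250,200), i.e. (325,158) to (345,145) in the full image. It hangs over the ring with both of its ends visible. In the side crop it is harder to make out. I'll measure the cross-bar from depth.

```bash
cat > bar.py <<'E'
from h import *
import sys
def bar(d,zt,near,yaw,ref):
    P=cloud(d); v,u=np.mgrid[:400,:640]; g=d['image'].max(2)
    m=(abs(P[...,2]-zt)<.006)&(np.hypot(u-near[0],v-near[1])<18); m=blob(m,near,20)
    x=np.array([np.cos(yaw),np.sin(yaw)]); y=np.array([-x[1],x[0]])
    v,u=np.nonzero(m); Q=ray(d,np.c_[u,v],np.median(P[m][:,2]))[:,:2]-ref
    s=Q@x; t=Q@y; F=s>s.max()-.02
    print('zmed',np.median(P[m][:,2]),'n',m.sum(),'s max',s.max(),'t ends',t[F].min(),t[F].max())
    # front edge: per-t-bin max of s -> line
    b=[(tt,s[(abs(t-tt)<.004)].max()) for tt in np.arange(-.026,.027,.004) if (abs(t-tt)<.004).any()]
    k=np.polyfit(*np.array(b).T,1); print('front edge slope deg',-np.degrees(np.arctan(k[0]))*1,'s at 0',k[1])
    r=cv2.minAreaRect((Q[F]*1000).astype(np.float32)); print('rect',r)
E
python3 - <<'E'
from bar import *
from scipy.spatial.transform import Rotation as R
d=np.load('hov_top.npz'); yaw=np.radians(34.88)
bar(d,.112,(335,151),yaw,np.array([.6228,-.0331]))
print(R.from_quat([.9543018,.298844,.00044,.000337]).as_matrix().round(4))
E
```

```text
zmed 0.11227970591667913 n 217 s max 0.01170701793410842 t ends -0.03141634116209539 0.034537834411896846
front edge slope deg -0.6081997277855024 s at 0 0.01121123439677686
rect ((0.7617588043212891, 2.433582305908203), (19.294401168823242, 65.988037109375), 35.261898040771484)
[[ 8.214e-01  5.704e-01  1.000e-03]
 [ 5.704e-01 -8.214e-01 -4.000e-04]
 [ 6.000e-04  9.000e-04 -1.000e+00]]
```

```bash
python3 -m crank '[{"dp":[0.01,-0.06,-0.3],"angular":[0,0,0]},{"dp":[0,0,-0.4],"angular":[0,0,0]},{"dp":[0,0,-0.3],"angular":[0,0,0]},{"dp":[0,0,0],"angular":[0,0,0]},{"dp":[0,0,0],"angular":[0,0,0]},{"dp":[0,0,0],"angular":[0,0,0]},{"dp":[0,0,0],"angular":[0,0,0]}]'
python3 - <<'E'
from bar import *
from station import vision,sense
d=vision.snapshot('top'); s=sense(); print(s['tcp_pos'],s['force'])
bar(d,s['tcp_pos'][2]-.0034,(335,152),np.radians(34.88),np.array([.6228,-.0331]))
E
```

```text
t: 5.8
tcp_pos: [0.5346, -0.0953, 0.0851]
tool_rot: [0.954, 0.299, 0.0, 0.0]
force: [0.2, 0.6, -2.2]
finger_gap: 0.244
gripper_force: 78.6
[ 0.53461127 -0.09531923  0.08511539] [ 0.38385081 -0.44278989 -2.15566939]
zmed 0.08162427576597642 n 207 s max 0.010964500252926446 t ends -0.03213093276678445 0.033153857890977106
front edge slope deg 0.4098940006977992 s at 0 0.010607487921004775
rect ((0.40360546112060547, 0.9273834228515625), (19.837570190429688, 65.33590698242188), 35.310787200927734)
```

```bash
python3 -m crank '[{"dp":[0,-0.02,-0.05],"angular":[0,0,0]},{"dp":[0,0,-0.05],"angular":[0,0,0]},{"dp":[0,0,-0.05],"angular":[0,0,0]},{"dp":[0,0,-0.05],"angular":[0,0,0]},{"dp":[0,0,0],"angular":[0,0,0]},{"dp":[0,0,0],"angular":[0,0,0]}]'
```

```text
t: 6.45
tcp_pos: [0.5344, -0.0959, 0.0787]
tool_rot: [0.954, 0.299, -0.0, -0.0]
force: [-0.2, -0.1, -1.9]
finger_gap: 0.244
gripper_force: 78.6
```

```bash
python3 -m crank '[{"dp":[0,0,-0.06],"angular":[0,0,0]},{"dp":[0,0,-0.06],"angular":[0,0,0]},{"dp":[0,0,-0.06],"angular":[0,0,0]},{"dp":[0,0,-0.05],"angular":[0,0,0]},{"dp":[0,0,0],"angular":[0,0,0]},{"dp":[0,0,0],"angular":[0,0,0]},{"dp":[0,0,0],"angular":[0,0,0]}]'
```

```text
t: 7.15
tcp_pos: [0.5345, -0.0959, 0.0719]
tool_rot: [0.954, 0.299, 0.0, 0.0]
force: [-0.1, -0.7, -1.6]
finger_gap: 0.24
gripper_force: 78.6
```

```bash
python3 - <<'E'
import numpy as np
c=np.array([.6228,-.0331]);p=np.array([.5345,-.0959])-c;r=np.hypot(*p);f=np.arctan2(p[1],p[0])
a=f-np.radians(np.r_[0,np.arange(4.5,60,4.5)]); q=r*np.c_[np.cos(a),np.sin(a)]
print((np.diff(q,axis=0)/.03).round(3).tolist(),(q+c)[[5,10,11,12,13]])
E
```

```text
[[-0.155, 0.237], [-0.136, 0.249], [-0.116, 0.259], [-0.095, 0.267], [-0.074, 0.274], [-0.053, 0.279], [-0.03, 0.282], [-0.008, 0.283], [0.014, 0.283], [0.036, 0.281], [0.058, 0.278], [0.08, 0.272], [0.101, 0.265]] [[ 0.51718892 -0.05732869]
 [ 0.51595617 -0.01506878]
 [ 0.51770024 -0.00674149]
 [ 0.52009229  0.00142329]
 [ 0.52311757  0.00937522]]
```

```bash
python3 -m crank '[{"dp":[-0.155,0.237,0],"angular":[0,0,-4.5]},{"dp":[-0.136,0.249,0],"angular":[0,0,-4.5]},{"dp":[-0.116,0.259,0],"angular":[0,0,-4.5]},{"dp":[-0.095,0.267,0],"angular":[0,0,-4.5]},{"dp":[-0.074,0.274,0],"angular":[0,0,-4.5]},{"dp":[0,0,0],"angular":[0,0,0]},{"dp":[0,0,0],"angular":[0,0,0]}]'
```

```text
t: 7.85
tcp_pos: [0.5182, -0.0575, 0.0722]
tool_rot: [0.994, 0.108, 0.001, 0.0]
force: [2.3, 1.6, -2.3]
finger_gap: 0.242
gripper_force: 78.8
```

```bash
python3 -m crank '[{"dp":[-0.053,0.279,0],"angular":[0,0,-4.5]},{"dp":[-0.03,0.282,0],"angular":[0,0,-4.5]},{"dp":[-0.008,0.283,0],"angular":[0,0,-4.5]},{"dp":[0.014,0.283,0],"angular":[0,0,-4.5]},{"dp":[0.036,0.281,0],"angular":[0,0,-4.5]},{"dp":[0,0,0],"angular":[0,0,0]},{"dp":[0,0,0],"angular":[0,0,0]}]'
python3 -c "
from station import sense;s=sense();print(s['force'],s['ft_torque'],s['tcp_pos'],s['tool_rot'])"
```

```text
t: 8.55
tcp_pos: [0.5174, -0.0158, 0.0723]
tool_rot: [0.996, -0.087, 0.002, 0.0]
force: [4.9, -0.0, -1.7]
finger_gap: 0.245
gripper_force: 78.8
[ 4.85927161 -0.02125074 -1.73852689] [-0.03366621 -0.77558592  0.21241892] [ 0.51743527 -0.01575938  0.07227251] [ 9.96167097e-01 -8.74556038e-02  1.60556040e-03  2.33952331e-04]
```

```bash
python3 -m crank '[{"dp":[0.05,0.155,0],"angular":[0,0,-2.5]},{"dp":[0.04,0.155,0],"angular":[0,0,-2.5]},{"dp":[0.045,0.15,0],"angular":[0,0,-2.5]},{"dp":[0,0,0],"angular":[0,0,0]},{"dp":[0,0,0],"angular":[0,0,0]}]'
python3 -c "
from station import sense;s=sense();print(s['force'],s['ft_torque'],s['tcp_pos'],s['tool_rot'])"
```

```text
t: 9.05
tcp_pos: [0.5207, -0.0034, 0.0722]
tool_rot: [0.989, -0.15, 0.001, 0.002]
force: [1.0, -6.5, -1.0]
finger_gap: 0.243
gripper_force: 79.4
[ 1.01138839 -6.48513647 -0.98890075] [-0.95992345 -0.4356413   0.99255216] [ 0.52066762 -0.00344111  0.07221416] [ 9.88702799e-01 -1.49877139e-01  8.75084970e-04  1.68909267e-03]
```

```bash
python3 -m crank '[{"dp":[0.025,0.1,0],"angular":[0,0,-1.5]},{"dp":[0.025,0.06,0],"angular":[0,0,-1]},{"dp":[0,0,0],"angular":[0,0,0]},{"dp":[0,0,0],"angular":[0,0,0]}]'
python3 - <<'E'
from station import sense, vision
from h import *
s=sense();print(s['force'],s['ft_torque'],s['tcp_pos'],s['tool_rot'])
d=vision.snapshot('top'); np.savez('home_top',**d); cv2.imwrite('pics/home.png',cv2.resize(d['image'][125:185,295:375],(800,600),interpolation=cv2.INTER_CUBIC))
E
```

```text
t: 9.45
tcp_pos: [0.5214, -0.0011, 0.0721]
tool_rot: [0.986, -0.167, 0.0, 0.004]
force: [-1.7, -16.0, -1.1]
finger_gap: 0.246
gripper_force: 82.1
[ -1.73553287 -16.04979401  -1.0582715 ] [-2.34467899 -0.04706547  1.9564896 ] [ 0.52135672 -0.00111962  0.07208955] [ 9.85863380e-01 -1.67499948e-01  2.10846503e-04  4.13752428e-03]
```

View pics/home.png

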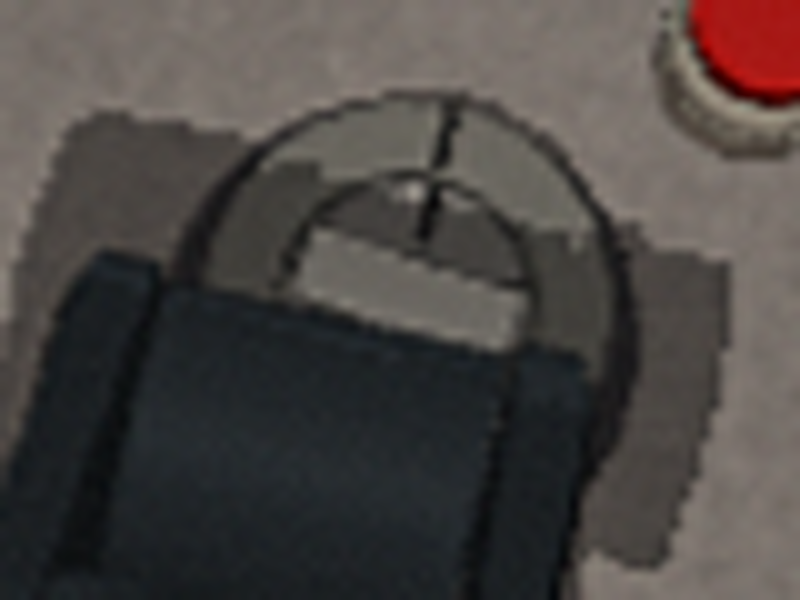

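The ring's line (432,185)-(425,240) is in line with the rim mark (450,100)-(443,165), and the torque rose sharply at the stop, so the ring is home. I'll relax the twist and lift out.

```bash
python3 -m crank '[{"dp":[-0.03,-0.13,0],"angular":[0,0,2]},{"dp":[-0.03,-0.13,0],"angular":[0,0,2]},{"dp":[0,0,0],"angular":[0,0,0]},{"dp":[0,0,0],"angular":[0,0,0]},{"dp":[0,0,0.15],"angular":[0,0,0]},{"dp":[0,0,0.25],"angular":[0,0,0]},{"dp":[0,0,0.3],"angular":[0,0,0]},{"dp":[0,0,0],"angular":[0,0,0]},{"dp":[0,0,0],"angular":[0,0,0]}]'
python3 - <<'E'
from station import sense, vision
from bar import *
s=sense();print(s['force'],s['tcp_pos'],s['tool_rot'])
d=vision.snapshot('top'); t=2*np.arctan2(s['tool_rot'][1],s['tool_rot'][0]); x=np.array([np.cos(t),np.sin(t)]); print(np.degrees(t))
ref=s['tcp_pos'][:2]+.108*x; u=proj(d,[*(ref),s['tcp_pos'][2]])[0]; print(ref,u)
bar(d,s['tcp_pos'][2]-.0034,u,t,ref)
E
```

```text
t: 10.4
tcp_pos: [0.5247, -0.0069, 0.0933]
tool_rot: [0.99, -0.14, 0.005, 0.002]
force: [10.2, -8.2, -8.2]
finger_gap: 0.24
gripper_force: 80.6
[10.22768378 -8.15493591 -8.1926099 ] [ 0.52471257 -0.00689174  0.09325225] [ 0.99011857 -0.14011966  0.00542314  0.00151452]
-16.109798124774144
[ 0.6284716  -0.03685947] [336.86281499 150.75179338]Traceback (most recent call last):
  File "<stdin>", line 6, in <module>
  File "bar.py", line 5, in bar
    m=(abs(P[...,2]-zt)<.006)&(np.hypot(u-near[0],v-near[1])<18); m=blob(m,near,20)
                                                                    ~~~~^^^^^^^^^^^
  File "h.py", line 17, in blob
    i=min(ok,key=lambda i:np.hypot(c[i][1]-near[0],c[i][0]-near[1])); return l==i+1
ValueError: min() iterable argument is empty
```

```bash
python3 - <<'E'
from station import sense, vision
from h import *
o=[]
for k,(u,v) in(('top',(335,150)),('side',(350,205))):
    d=vision.snapshot(k); np.savez('j_'+k,**d); i=d['image'][v-45:v+45,u-40:u+40]; o.append(cv2.resize(i,(400,450),interpolation=cv2.INTER_CUBIC))
    if k=='top': P=cloud(d)
cv2.imwrite('pics/jam.png',np.hstack(o)); s=sense(); print(s['force'],s['tcp_pos'])
for v in range(140,162,2): print(v,' '.join('%3d'%(1000*P[v,u,2]) for u in range(320,352,2)))
E
```

```text
[ 9.98319268 -6.86335868 -8.34652769] [ 0.52467864 -0.0068525   0.09321445]
140   8  64  62  60  62  56  60  57  54  57  58  58  61  56  61   0
142  59  60  62  62  64  60  60  57  58  61  67  63  59  64  59  58
144  58  58  62  61  57  59  55  56  56  59  55  59  61  60  59  56
146  59  60  62  53  53  57  63  56  57  57  57  55  56  60  55  61
148  54  63  57  70  67  70  57  59  54  59  56  56  61  59  57  57
150  59  62  58  70  73  74  68  65  71  57  55  58  56  57  60  60
152 391 387  56  70  73  68  68  73  69  70  70  68  58  57  64  62
154 400 393 397 392 389 386  68  74  67  74  72  69  70  69  54  58
156 403 406 403 400 398 398 396 395 392 386  72  68  69  70  59  58
158 404 405 406 403 406 401 401 399 399 400 396 394 395 390  58  58
160 408 407 1199 406 403 406 405 403 404 402 403 398 399 397 397 386
```

View pics/jam.png

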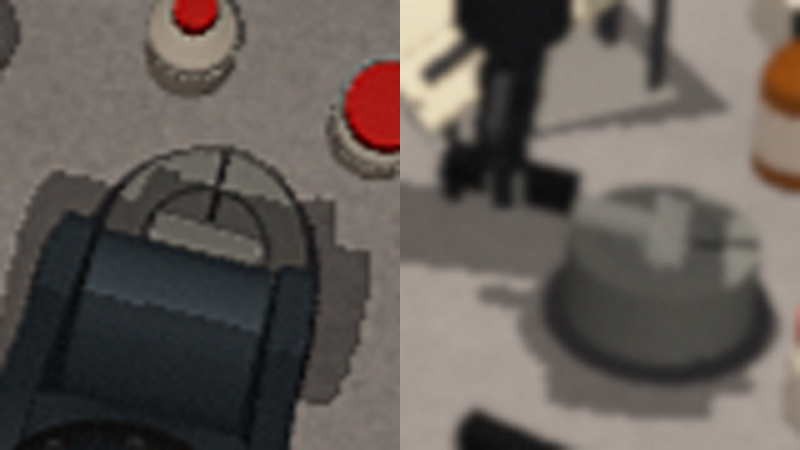

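The cross-bar is still at the ring (z about 70 mm) while the gripper rose, so the pins jammed and the spanner tilted in the pads. I'll lower back, null the side forces, and then lift.

```bash
python3 -m crank '[{"dp":[0,0,-0.25],"angular":[0,0,0]},{"dp":[0,0,-0.25],"angular":[0,0,0]},{"dp":[0,0,-0.2],"angular":[0,0,0]},{"dp":[0,0,0],"angular":[0,0,0]},{"dp":[0,0,0],"angular":[0,0,0]}]'
python3 -c "
from station import sense;s=sense();print(s['force'],s['ft_torque'],s['tcp_pos'],s['tool_rot'])"
```

```text
t: 11.05
tcp_pos: [0.5181, -0.0041, 0.0717]
tool_rot: [0.99, -0.141, -0.002, 0.0]
force: [-1.7, -3.7, 0.3]
finger_gap: 0.241
gripper_force: 82.1
[-1.72361931 -3.70744012  0.281046  ] [-0.67031393  0.04643626  0.14506897] [ 0.51813759 -0.00409354  0.07166153] [ 9.90059715e-01 -1.40636509e-01 -1.76957094e-03  2.72774182e-05]
```

```bash
python3 -m crank '[{"dp":[-0.015,-0.04,0],"angular":[0,0,0.5]},{"dp":[0,0,0],"angular":[0,0,0]},{"dp":[0,0,0],"angular":[0,0,0]},{"dp":[0,0,0],"angular":[0,0,0]}]'
python3 - <<'E'
from station import sense, vision
from bar import *
s=sense();print(s['force'],s['ft_torque'],s['tcp_pos'],s['tool_rot'])
d=vision.snapshot('top'); P=cloud(d); v,u=np.mgrid[:400,:640]
m=(P[...,2]>.063)&(P[...,2]<.08)&(abs(u-335)<17)&(abs(v-152)<12); Q=P[m]; z=np.median(Q[:,2])
A=np.c_[Q[:,:2]-[.62,-.033],np.ones(len(Q))]; k=np.linalg.lstsq(A,Q[:,2],rcond=None)[0]; print('bar z',z,len(Q),'slope',k)
E
```

```text
t: 11.45
tcp_pos: [0.518, -0.005, 0.0716]
tool_rot: [0.991, -0.137, -0.001, -0.0]
force: [-2.7, -0.8, 1.1]
finger_gap: 0.248
gripper_force: 82.0
[-2.67931137 -0.83182651  1.07654605] [-0.11744261  0.29172203  0.02114299] [ 0.51797128 -0.00496483  0.07164021] [ 9.90636044e-01 -1.36520791e-01 -1.49072589e-03 -2.82104829e-04]
bar z 0.0687697098074318 195 slope [-0.11850234  0.03064111  0.06925854]
```

```bash
python3 -m crank '[{"dp":[-0.02,-0.01,0],"angular":[0,0,0]},{"dp":[0,0,0.05],"angular":[0,0,0]},{"dp":[0,0,0.1],"angular":[0,0,0]},{"dp":[0,0,0.1],"angular":[0,0,0]},{"dp":[0,0,0.1],"angular":[0,0,0]},{"dp":[0,0,0],"angular":[0,0,0]},{"dp":[0,0,0],"angular":[0,0,0]}]' 1 110
cat > bz.py <<'E'
from station import sense, vision
from bar import *
s=sense();print(s['force'].round(1),s['ft_torque'].round(2),s['tcp_pos'],s['tool_rot'])
d=vision.snapshot('top'); P=cloud(d); v,u=np.mgrid[:400,:640]
m=(P[...,2]>.065)&(P[...,2]<.12)&(abs(u-335)<17)&(abs(v-150)<14); Q=P[m]; Q=Q[abs(Q[:,2]-np.median(Q[:,2]))<.01]; z=np.median(Q[:,2])
A=np.c_[Q[:,:2]-Q[:,:2].mean(0),np.ones(len(Q))]; k=np.linalg.lstsq(A,Q[:,2],rcond=None)[0]; print('bar z',z,len(Q),'slope',k)
E
python3 bz.py
```

```text
t: 12.2
tcp_pos: [0.5201, -0.0062, 0.083]
tool_rot: [0.991, -0.137, 0.002, 0.0]
force: [0.2, -0.1, -1.8]
finger_gap: 0.235
gripper_force: 107.9
[ 0.2 -0.1 -1.8] [0.02 0.   0.06] [ 0.52014982 -0.00623019  0.08301224] [ 9.90629039e-01 -1.36568266e-01  1.78700389e-03  1.49206057e-04]
bar z 0.08048356830401582 174 slope [ 0.00501758 -0.01717398  0.08071359]
```

```bash
python3 -m crank '[{"dp":[0,0,0.5],"angular":[0,0,0]},{"dp":[0,0,0.9],"angular":[0,0,0]},{"dp":[0,0,0.9],"angular":[0,0,0]},{"dp":[-0.17,0.8,0.9],"angular":[0,0,4.33]},{"dp":[-0.2,0.95,0.9],"angular":[0,0,4.33]},{"dp":[-0.2,0.95,0.9],"angular":[0,0,4.33]},{"dp":[-0.2,0.95,0.9],"angular":[0,0,4.33]},{"dp":[-0.2,0.95,0],"angular":[0,0,4.33]},{"dp":[-0.2,0.95,0],"angular":[0,0,4.33]},{"dp":[-0.2,0.95,0],"angular":[0,0,4.33]},{"dp":[-0.2,0.95,0],"angular":[0,0,4.33]},{"dp":[-0.1,0.95,0],"angular":[0,0,0]},{"dp":[-0.1,0.95,0],"angular":[0,0,0]},{"dp":[-0.1,0.85,0],"angular":[0,0,0]},{"dp":[0,0,0],"angular":[0,0,0]},{"dp":[0,0,0],"angular":[0,0,0]},{"dp":[0,0,0],"angular":[0,0,0]},{"dp":[0,0,0],"angular":[0,0,0]}]'
python3 - <<'E'
from station import sense, vision
from h import *
s=sense(); print(s['tcp_pos'],s['tool_rot'],s['force'].round(1))
o=[]
d=vision.snapshot('top'); np.savez('rk_top',**d); e=vision.snapshot('side'); np.savez('rk_side',**e)
o=[cv2.resize(d['image'][100:230,130:290],(800,650))[:600],]
a=cv2.resize(d['image'][105:225,140:260],(400,400),interpolation=cv2.INTER_CUBIC); b=cv2.resize(e['image'][60:180,270:390],(400,400),interpolation=cv2.INTER_CUBIC)
cv2.imwrite('pics/rk.png',np.hstack([a,b]))
E
```

```text
t: 14.05
tcp_pos: [0.4627, 0.2993, 0.2594]
tool_rot: [0.986, 0.164, -0.0, 0.0]
force: [0.1, -0.6, -0.4]
finger_gap: 0.244
gripper_force: 108.1
[0.46273348 0.29925822 0.2593869 ] [ 9.86449866e-01  1.64062902e-01 -9.31016903e-05  1.29743983e-04] [ 0.1 -0.6 -0.4]
```

View pics/rk.png

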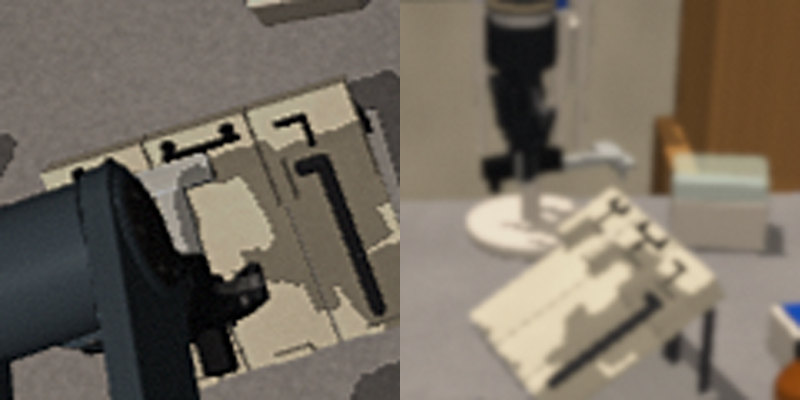

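Top crop: the cross-bar's right half and the arm are visible, with the right end near (212,165), which is about (203,154) in the full image. Side crop: the spanner hangs level. I'll measure the bar in the tool frame.

```bash
python3 - <<'E'
from h import *
d=np.load('rk_top.npz'); P=cloud(d); T=np.array([.46273,.29926,.25939]); t=2*np.arctan2(.164063,.98645); print(np.degrees(t))
X=np.array([np.cos(t),np.sin(t),0]); Y=np.array([-X[1],X[0],0])
v,u=np.mgrid[:400,:640]; m=(abs(P[...,2]-.256)<.02)&(u>175)&(u<210)&(v>145)&(v<185)
g=d['image'].max(2); L=P[m]-T; s=L@X; w=L@Y; z=L[:,2]
q=(s>.05)&(s<.13)&(abs(w)<.045); s,w,z=s[q],w[q],z[q]; print(q.sum())
A=np.c_[s-.108,w,np.ones(len(s))]; k=np.linalg.lstsq(A,z,rcond=None)[0]; r=z-A@k; ok=abs(r)<.006; k=np.linalg.lstsq(A[ok],z[ok],rcond=None)[0]; print('plane pitch,roll,z',k,r[ok].std())
# re-raycast on plane z for accurate xy
vv,uu=v[m][q][ok],u[m][q][ok]; R=ray(d,np.c_[uu,vv],T[2]+k[2])-T; s,w=R@X,R@Y
for a in range(-34,36,4):
    c=abs(w*1000-a)<2
    if c.any(): print(a,'s %.1f..%.1f'%(s[c].min()*1000,s[c].max()*1000),c.sum())
for a in range(56,124,6):
    c=abs(s*1000-a)<3
    if c.any(): print('s',a,'w %.1f..%.1f'%(w[c].min()*1000,w[c].max()*1000))
E
```

```text
18.88561055904926
354
plane pitch,roll,z [ 0.01487339  0.01934307 -0.00229863] 0.0017696654270169213
-34 s 102.1..112.5 4
-30 s 98.0..118.8 15
-26 s 98.7..120.3 15
-22 s 97.8..118.6 14
-18 s 98.6..120.1 16
-14 s 97.6..120.8 15
-10 s 51.5..119.9 36
-6 s 50.6..120.7 46
-2 s 51.4..119.7 47
2 s 52.9..120.5 45
6 s 53.6..119.5 43
10 s 57.5..120.3 30
14 s 97.8..119.3 14
18 s 109.7..120.8 8
22 s 119.2..119.2 1
s 56 w -9.2..8.5
s 62 w -10.5..7.8
s 68 w -10.3..8.8
s 74 w -9.3..9.1
s 80 w -10.7..10.1
s 86 w -9.7..10.4
s 92 w -9.4..10.7
s 98 w -31.6..14.0
s 104 w -33.0..15.6
s 110 w -32.7..18.3
s 116 w -31.7..19.9
s 122 w -27.0..21.6
```

```bash
python3 -m crank '[{"dp":[-0.19,-0.1,0],"angular":[1.9,-5.55,0]},{"dp":[-0.19,-0.1,-0.4],"angular":[1.9,-5.55,0]},{"dp":[-0.19,-0.1,-0.7],"angular":[1.9,-5.55,0]},{"dp":[-0.19,-0.1,-0.8],"angular":[1.9,-5.55,0]},{"dp":[-0.19,-0.12,-0.8],"angular":[1.9,-5.55,0]},{"dp":[0,0,-0.8],"angular":[0,0,0]},{"dp":[0,0,0],"angular":[0,0,0]},{"dp":[0,0,0],"angular":[0,0,0]},{"dp":[0,0,0],"angular":[0,0,0]},{"dp":[0,0,0],"angular":[0,0,0]}]'
cat > slot.py <<'E'
from station import sense, vision
from h import *
from scipy.spatial.transform import Rotation as Ro
s=sense(); q=np.load('plane.npz'); c,n,x,y=[q[k] for k in 'cnxy']; B=np.c_[x,y,n]
T=s['tcp_pos']; R=Ro.from_quat(s['tool_rot']).as_matrix(); M=np.c_[R[:,0],-R[:,1],-R[:,2]]
S=c-.0585*y+.073*x
o=T+M@[.109,0,-.0245]
print('t',s['t'],'force slot axes',(s['force']@B).round(1),'grip',s['gripper_force'])
print('pred origin in seat mm',((o-S)@B*1000).round(1),'rotvec deg (slot axes)',np.degrees(Ro.from_matrix(B.T@M).as_rotvec()).round(2))
d=vision.snapshot('top'); np.savez('sl_top',**d); P=cloud(d); L=(P-S)@B*1000; g=d['image'].max(2)
h0=(o-S)@n*1000+22
# bar top points
m=(abs(L[...,2]-h0)<9)&(abs(L[...,0])<30)&(abs(L[...,1])<40)
if m.sum()>20:
    Q=L[m]; Q=Q[abs(Q[:,2]-np.median(Q[:,2]))<5]; b=Q[Q[:,0]>np.percentile(Q[:,0],98)-15]
    print('bar n',len(Q),'h',np.median(Q[:,2]).round(1),'x max',np.percentile(Q[:,0],97).round(1),'y range',b[:,1].min().round(1),b[:,1].max().round(1))
tgt=S-.004*x; print('move to seat (30mm units)',((tgt-o)/.03).round(3),'to 50 above',((tgt+.05*n-o)/.03).round(3))
E
python3 slot.py
```

```text
t: 15.15
tcp_pos: [0.4379, 0.2846, 0.1604]
tool_rot: [0.957, 0.159, 0.242, -0.038]
force: [-0.2, 0.9, -2.5]
finger_gap: 0.234
gripper_force: 108.1
t 15.15 force slot axes [-1.1  0.9 -2.2] grip 108.10064435005188
pred origin in seat mm [ 1.6 -0.8 99.5] rotvec deg (slot axes) [-0.33  1.56 -0.02]
bar n 289 h 120.9 x max 14.2 y range -33.2 32.8
move to seat (30mm units) [ 1.401  0.51  -2.967] to 50 above [ 0.616  0.24  -1.522]
```

```bash
python3 -m crank '[{"dp":[0.28,0.11,-0.75],"angular":[0.26,-0.76,0]},{"dp":[0.296,0.116,-0.8],"angular":[0,0,0]},{"dp":[0,0,0],"angular":[0,0,0]},{"dp":[0,0,0],"angular":[0,0,0]},{"dp":[0,0,0],"angular":[0,0,0]}]'; python3 slot.py
```

```text
t: 15.7
tcp_pos: [0.4451, 0.2841, 0.147]
tool_rot: [0.956, 0.161, 0.244, -0.032]
force: [0.2, 0.5, -1.8]
finger_gap: 0.238
gripper_force: 108.1
t 15.7 force slot axes [-0.6  0.4 -1.7] grip 108.10714960098267
pred origin in seat mm [ 0.7 -3.1 84.8] rotvec deg (slot axes) [-0.94  1.42  0.4 ]
bar n 281 h 106.6 x max 13.5 y range -35.1 30.7
move to seat (30mm units) [ 1.168  0.51  -2.53 ] to 50 above [ 0.383  0.241 -1.085]
```

```bash
python3 -c "
from station import sense
s=sense();print(s['q'].round(3),s['qd'].round(3))"
python3 -m crank '[{"dp":[0.1,0.06,-0.25],"angular":[0,0,0]},{"dp":[0.1,0.06,-0.25],"angular":[0,0,0]},{"dp":[0.1,0.06,-0.25],"angular":[0,0,0]}]'; python3 -c "
from station import sense
s=sense();print(s['q'].round(3),s['qd'].round(3),s['tcp_pos'])"
```

```text
[ 0.377  0.507  2.103 -0.811  0.053  2.415] [-0.     0.001  0.001 -0.018 -0.     0.012]
t: 16.05
tcp_pos: [0.455, 0.2898, 0.129]
tool_rot: [0.956, 0.163, 0.241, -0.031]
force: [-0.7, 0.4, -2.1]
finger_gap: 0.237
gripper_force: 108.2
[ 0.381  0.555  2.084 -1.246  0.042  2.851] [ 0.01   0.15  -0.12   0.187  0.003  0.081] [0.45503233 0.28978516 0.12896146]
```

The arm is running into its wrist singularity: q5 is about 0 and q6 is at its limit. I'll back off and fit a small kinematic model to plan the branch.

```bash
cat > rec.py <<'E'
import json
from station import sense
s=sense(); f=open('log.jsonl','a'); f.write(json.dumps([s['q'].tolist(),s['tcp_pos'].tolist(),s['tool_rot'].tolist()])+'\n'); print(s['q'].round(3),s['tcp_pos'].round(4),s['tool_rot'].round(3))
E
python3 rec.py
python3 -m crank '[{"dp":[-0.1,-0.05,0.3],"angular":[-1.3,3.8,0]},{"dp":[-0.1,-0.05,0.4],"angular":[-1.3,3.8,0]},{"dp":[-0.1,-0.05,0.4],"angular":[-1.3,3.8,0]},{"dp":[0,0,0.4],"angular":[-1,3,0]},{"dp":[0,0,0],"angular":[0,0,0]}]'; python3 rec.py
python3 -m crank '[{"dp":[0.3,0.1,0.7],"angular":[0,0,0]},{"dp":[0.3,0.1,0.7],"angular":[0,0,0]},{"dp":[0.3,0.1,0.4],"angular":[0,0,0]},{"dp":[0,0,0],"angular":[0,0,0]}]'; python3 rec.py
```

```text
[ 0.381  0.555  2.084 -1.246  0.042  2.851] [0.455  0.2898 0.129 ] [ 0.956  0.163  0.241 -0.031]
t: 16.55
tcp_pos: [0.4657, 0.2761, 0.1535]
tool_rot: [0.967, 0.152, 0.206, 0.001]
force: [0.7, -0.1, -1.8]
finger_gap: 0.236
gripper_force: 108.3
[ 0.376  0.497  2.    -0.369  0.255  1.974] [0.4657 0.2761 0.1535] [0.967 0.152 0.206 0.001]
t: 16.95
tcp_pos: [0.4928, 0.2846, 0.2076]
tool_rot: [0.966, 0.154, 0.207, 0.003]
force: [0.0, -0.8, -1.7]
finger_gap: 0.238
gripper_force: 108.2
[ 0.373  0.419  1.89  -0.22   0.434  1.809] [0.4928 0.2846 0.2076] [0.966 0.154 0.207 0.003]
```

```bash
cat > kin.py <<'E'
import json, numpy as np
from scipy.optimize import least_squares
from scipy.spatial.transform import Rotation as Ro
D=[json.loads(l) for l in open('log.jsonl')]
D.append([[-1.333,.527,1.433,0,1.181,-.178],[.2523,-.5710,.2473],[.97846,.20642,0,-.0011]])
D.append([[.377,.507,2.103,-.811,.053,2.415],[.4451,.2841,.147],[.956,.161,.244,-.032]])
def rot(q,sg,c): return Ro.from_euler('ZYZYZ',[q[0],q[1]+q[2],sg[0]*q[3],q[4],sg[1]*q[5]+c])
def fk(q,p,sg):
    R=rot(q,sg,p[7]); a,h,l1,l2,L,e,k=p[:7]; s=q[1]; f=q[1]+q[2]
    w=np.array([a+l1*np.sin(s)+l2*np.sin(f)+k*np.cos(f),e,h+l1*np.cos(s)+l2*np.cos(f)-k*np.sin(f)])
    return Ro.from_euler('Z',q[0]).apply(w)+R.apply([0,0,L]),R
def fit():
    best=None
    for sg in((1,1),(1,-1),(-1,1),(-1,-1)):
        for c in(0,1.57,-1.57,3.14):
            f=lambda p:np.concatenate([np.r_[fk(q,p,sg)[0]-t,.1*(fk(q,p,sg)[1].inv()*Ro.from_quat(r)).as_rotvec()] for q,t,r in D]+[1e-3*(p[:7]-[0,.3,.4,.4,.2,.1,0])])
            s=least_squares(f,[0,.3,.4,.4,.2,.1,0,c])
            if best is None or s.cost<best[0]: best=(s.cost,s.x,sg,f(s.x))
    return best
if __name__=='__main__':
    b=fit(); print(b[0],b[1].round(4),b[2]); print(abs(b[3][:-7]).reshape(-1,6).max(0).round(4))
    p,sg=b[1],b[2]; z=np.load('plane.npz'); c,n,x,y=[z[k] for k in 'cnxy']; S=c-.0585*y+.069*x; 
    lo=np.array([-3.08,-.75,.22,-1.43,0,-2.85]);hi=np.array([3.08,2.2,2.44,4.57,2.65,2.85])
    for tilt in(30,25,20,15,10):
      t=np.radians(tilt-29.9); 
      for H in(0,.03,.06,.1):
        O=S+n*H; M=Ro.from_rotvec(-t*y)*Ro.from_matrix(np.c_[x,-y,-n]); T=O-.109*x+.0245*n
        out=[]
        for q0 in([.4,.55,2.05,-.2,.3,1.8],[.4,.55,2.05,3.1,.3,-1.5]):
            r=least_squares(lambda q:np.r_[fk(q,p,sg)[0]-T,.2*(fk(q,p,sg)[1].inv()*M).as_rotvec()],np.clip(q0,lo+1e-3,hi-1e-3),bounds=(lo,hi)); out.append((r.x.round(2).tolist(),'%.0e'%r.cost))
        print(tilt,H,out)
E
python3 kin.py
```

```text
Traceback (most recent call last):
  File "kin.py", line 21, in <module>
    b=fit(); print(b[0],b[1].round(4),b[2]); print(abs(b[3][:-7]).reshape(-1,6).max(0).round(4))
  File "kin.py", line 17, in fit
    s=least_squares(f,[0,.3,.4,.4,.2,.1,0,c])
  File "kin.py", line 16, in <lambda>
    f=lambda p:np.concatenate([np.r_[fk(q,p,sg)[0]-t,.1*(fk(q,p,sg)[1].inv()*Ro.from_quat(r)).as_rotvec()] for q,t,r in D]+[1e-3*(p[:7]-[0,.3,.4,.4,.2,.1,0])])
                                     ~~^^^^^^^^
  File "kin.py", line 9, in fk
    R=rot(q,sg,p[7]); a,h,l1,l2,L,e,k=p[:7]; s=q[1]; f=q[1]+q[2]
  File "kin.py", line 7, in rot
    def rot(q,sg,c): return Ro.from_euler('ZYZYZ',[q[0],q[1]+q[2],sg[0]*q[3],q[4],sg[1]*q[5]+c])
                            ~~~~~~~~~~~~~^^^^^^^^^^^^^^^^^^^^^^^^^^^^^^^^^^^^^^^^^^^^^^^^^^^^^^^
  File "scipy/spatial/transform/_rotation.pyx", line 1413, in scipy.spatial.transform._rotation.Rotation.from_euler
ValueError: Expected axis specification to be a non-empty string of upto 3 characters, got ZYZYZ
```

```bash
sed -i "s/return Ro.from_euler('ZYZYZ',\[q\[0\],q\[1\]+q\[2\],sg\[0\]\*q\[3\],q\[4\],sg\[1\]\*q\[5\]+c\])/return Ro.from_euler('ZYZ',[q[0],q[1]+q[2],sg[0]*q[3]])*Ro.from_euler('YZ',[q[4],sg[1]*q[5]+c])/" kin.py; python3 kin.py
```

```text
2.669789055968821e-07 [9.0000e-04 2.7450e-01 5.8830e-01 3.9040e-01 2.8090e-01 1.1100e-01
 1.1510e-01 1.5708e+00] (1, 1)
[0.0003 0.0002 0.0003 0.0003 0.0001 0.    ]
30 0 [([0.36, 0.69, 2.01, -1.11, 0.0, 2.71], '1e-04'), ([0.37, 0.72, 2.07, 3.26, 0.17, -1.66], '4e-21')]
30 0.03 [([0.36, 0.63, 2.05, -0.9, 0.0, 2.5], '9e-05'), ([0.37, 0.65, 2.09, 3.31, 0.13, -1.7], '2e-25')]
30 0.06 [([0.37, 0.57, 2.09, -1.25, 0.01, 2.85], '4e-05'), ([0.37, 0.58, 2.12, 3.4, 0.08, -1.8], '2e-26')]
30 0.1 [([0.38, 0.48, 2.14, -1.24, 0.02, 2.85], '1e-06'), ([0.38, 0.49, 2.14, 4.42, 0.02, -2.81], '4e-20')]
25 0 [([0.37, 0.7, 2.01, -1.24, 0.02, 2.85], '2e-07'), ([0.37, 0.7, 2.01, 4.46, 0.02, -2.85], '4e-08')]
25 0.03 [([0.37, 0.63, 2.04, -0.43, 0.04, 2.04], '1e-18'), ([0.37, 0.64, 2.05, 4.45, 0.01, -2.85], '8e-06')]
25 0.06 [([0.37, 0.56, 2.06, -0.21, 0.08, 1.82], '2e-24'), ([0.36, 0.58, 2.09, 4.13, 0.0, -2.53], '4e-05')]
25 0.1 [([0.37, 0.47, 2.08, -0.12, 0.15, 1.73], '4e-25'), ([0.36, 0.49, 2.14, 3.84, 0.0, -2.24], '1e-04')]
20 0 [([0.37, 0.69, 1.95, -0.08, 0.16, 1.68], '6e-23'), ([0.36, 0.7, 2.02, 3.43, 0.
[... 494 characters left out ...]
3e-19'), ([0.36, 0.65, 2.06, 1.96, 0.0, -0.36], '7e-04')]
15 0.06 [([0.37, 0.56, 1.94, -0.03, 0.38, 1.63], '7e-18'), ([0.36, 0.59, 2.1, 1.77, 0.0, -0.18], '8e-04')]
15 0.1 [([0.37, 0.47, 1.96, -0.02, 0.45, 1.63], '9e-17'), ([0.36, 0.51, 2.15, 2.49, 0.0, -0.9], '1e-03')]
10 0 [([0.36, 0.69, 1.83, -0.01, 0.45, 1.62], '2e-17'), ([0.36, 0.69, 1.83, -0.01, 0.45, 1.62], '1e-24')]
10 0.03 [([0.36, 0.63, 1.86, -0.01, 0.48, 1.62], '2e-19'), ([0.36, 0.63, 1.86, -0.01, 0.48, 1.62], '3e-17')]
10 0.06 [([0.37, 0.57, 1.88, -0.01, 0.52, 1.62], '1e-18'), ([0.37, 0.57, 1.88, -0.01, 0.52, 1.62], '1e-29')]
10 0.1 [([0.37, 0.48, 1.9, -0.01, 0.58, 1.62], '9e-18'), ([0.36, 0.52, 2.15, 1.77, 0.0, -0.17], '2e-03')]
```

The model shows that a tool tilt of about 20° reaches the seat without the singularity. The spanner can take up the other 10° by pivoting in lightly closed pads as it is pressed down.

```bash
cat > plan.py <<'E'
import numpy as np
from station import sense
from scipy.spatial.transform import Rotation as Ro
s=sense(); z=np.load('plane.npz'); c,n,x,y=[z[k] for k in 'cnxy']; B=np.c_[x,y,n]; S=c-.0585*y+.073*x
T=s['tcp_pos']; M=Ro.from_quat(s['tool_rot'])*Ro.from_euler('x',np.pi); G=Ro.from_matrix(B)*Ro.from_euler('y',9.9,degrees=True)
print('t',s['t'],'TCP in seat mm',((T-S)@B*1000).round(1),'force slot',(s['force']@B).round(1),'grip',s['gripper_force'].round(0),'q',s['q'].round(2))
print('turn world deg',np.degrees((G*M.inv()).as_rotvec()).round(2))
for H in(.055,.03,.015,0): print(H,'move',((S+B@[-.113,0,.0245+H]-T)/.03).round(3))
E
python3 plan.py
```

```text
Traceback (most recent call last):
  File "plan.py", line 6, in <module>
    print('t',s['t'],'TCP in seat mm',((T-S)@B*1000).round(1),'force slot',(s['force']@B).round(1),'grip',s['gripper_force'].round(0),'q',s['q'].round(2))
                                                                                                          ^^^^^^^^^^^^^^^^^^^^^^^^
AttributeError: 'float' object has no attribute 'round'
```

```bash
sed -i "s/s\['gripper_force'\].round(0)/s['gripper_force']/" plan.py; python3 plan.py
```

```text
t 16.95 TCP in seat mm [-38.2 -18.5 142. ] force slot [-1.  -0.8 -1.4] grip 108.23987245559692 q [ 0.37  0.42  1.89 -0.22  0.43  1.81]
turn world deg [2.62 4.69 1.53]
0.055 move [-1.263  0.217 -3.047]
0.03 move [-0.871  0.352 -3.77 ]
0.015 move [-0.635  0.433 -4.204]
0 move [-0.4    0.514 -4.637]
```

```bash
python3 -m crank '[{"dp":[-0.25,0.04,-0.4],"angular":[0.9,1.6,0.5]},{"dp":[-0.25,0.04,-0.65],"angular":[0.9,1.6,0.5]},{"dp":[-0.25,0.04,-0.65],"angular":[0.8,1.5,0.5]},{"dp":[-0.25,0.05,-0.65],"angular":[0,0,0]},{"dp":[-0.26,0.05,-0.65],"angular":[0,0,0]},{"dp":[0,0,0],"angular":[0,0,0]},{"dp":[0,0,0],"angular":[0,0,0]},{"dp":[0,0,0],"angular":[0,0,0]}]' ; python3 plan.py; sed -i 's/,y=\[q/,y=[q/' slot.py; python3 slot.py | sed -n 2,3p
```

```text
t: 17.75
tcp_pos: [0.4536, 0.2905, 0.1163]
tool_rot: [0.972, 0.163, 0.169, -0.028]
force: [0.4, 0.2, -1.5]
finger_gap: 0.236
gripper_force: 108.2
t 17.75 TCP in seat mm [-1.142e+02 -1.000e-01  8.030e+01] force slot [-0.4  0.1 -1.5] grip 108.20042252540588 q [ 0.37  0.57  2.   -0.06  0.23  1.66]
turn world deg [ 0.18 -0.23 -0.14]
0.055 move [ 0.045  0.019 -0.004]
0.03 move [ 0.438  0.154 -0.727]
0.015 move [ 0.673  0.234 -1.16 ]
0 move [ 0.909  0.315 -1.594]
pred origin in seat mm [-11.3   0.2  37. ] rotvec deg (slot axes) [-0.03 10.18  0.17]
bar n 229 h 58.6 x max 4.3 y range -32.3 33.4
```

```bash
python3 -m crank '[{"dp":[0.13,0.045,-0.22],"angular":[0,0,0]},{"dp":[0.13,0.045,-0.22],"angular":[0,0,0]},{"dp":[0.13,0.045,-0.22],"angular":[0,0,0]},{"dp":[0.13,0.045,-0.21],"angular":[0,0,0]},{"dp":[0,0,0],"angular":[0,0,0]},{"dp":[0,0,0],"angular":[0,0,0]},{"dp":[0,0,0],"angular":[0,0,0]}]' 1 30; python3 plan.py; python3 slot.py | sed -n 2,3p
```

```text
t: 18.5
tcp_pos: [0.4682, 0.2957, 0.0895]
tool_rot: [0.972, 0.164, 0.168, -0.027]
force: [-0.3, 0.0, -1.6]
finger_gap: 0.236
gripper_force: 108.2
t 18.5 TCP in seat mm [-114.1    0.    49.4] force slot [-1.   0.1 -1.3] grip 108.20010423660278 q [ 0.37  0.63  1.97 -0.07  0.19  1.67]
turn world deg [ 0.24 -0.34 -0.18]
0.055 move [-0.444 -0.152  0.888]
0.03 move [-0.051 -0.018  0.165]
0.015 move [ 0.184  0.063 -0.269]
0 move [ 0.42   0.144 -0.702]
pred origin in seat mm [-11.2   0.4   5.8] rotvec deg (slot axes) [-0.02 10.3   0.21]
bar n 339 h 26.0 x max 29.1 y range -39.3 39.1
```

```bash
python3 -m crank '[{"dp":[0.08,0.028,-0.14],"angular":[0,0,0]},{"dp":[0.08,0.028,-0.14],"angular":[0,0,0]},{"dp":[0.08,0.028,-0.14],"angular":[0,0,0]},{"dp":[0,0,0],"angular":[0,0,0]},{"dp":[0,0,0],"angular":[0,0,0]}]' 0.9 30; python3 plan.py
```

```text
t: 19.05
tcp_pos: [0.4732, 0.2975, 0.0763]
tool_rot: [0.972, 0.164, 0.166, -0.027]
force: [-5.5, -1.5, 3.2]
finger_gap: 0.24
gripper_force: 109.9
t 19.05 TCP in seat mm [-1.161e+02  1.000e-01  3.530e+01] force slot [-3.4  0.4  5.6] grip 109.93776798248291 q [ 0.37  0.66  1.96 -0.07  0.18  1.68]
turn world deg [ 0.33 -0.58 -0.2 ]
0.055 move [-0.609 -0.214  1.328]
0.03 move [-0.216 -0.079  0.606]
0.015 move [0.019 0.002 0.172]
0 move [ 0.255  0.082 -0.262]
```

```bash
python3 -m crank '[{"dp":[0.08,0.028,-0.12],"angular":[0,0,0]},{"dp":[0.08,0.028,-0.12],"angular":[0,0,0]},{"dp":[0.04,0.014,-0.06],"angular":[0,0,0]},{"dp":[0,0,0],"angular":[0,0,0]},{"dp":[0,0,0],"angular":[0,0,0]},{"dp":[0,0,0],"angular":[0,0,0]}]'; python3 plan.py
```

```text
t: 19.65
tcp_pos: [0.4765, 0.2987, 0.0673]
tool_rot: [0.972, 0.164, 0.163, -0.026]
force: [-13.4, -4.8, 8.7]
finger_gap: 0.238
gripper_force: 112.4
t 19.65 TCP in seat mm [-117.5    0.2   25.8] force slot [-8.  -0.2 14.6] grip 112.43926763534546 q [ 0.37  0.68  1.95 -0.08  0.17  1.68]
turn world deg [ 0.43 -0.81 -0.21]
0.055 move [-0.718 -0.252  1.628]
0.03 move [-0.326 -0.117  0.906]
0.015 move [-0.09  -0.036  0.472]
0 move [0.145 0.044 0.039]
```

```bash
cat > look.py <<'E'
import sys
from station import sense, vision
from h import *
q=np.load('plane.npz'); c,n,x,y=[q[k] for k in 'cnxy']; S=c-.0585*y+.073*x; B=np.c_[x,y,n]
d=vision.snapshot('top'); e=vision.snapshot('side'); L=(cloud(d)-S)@B*1000
g=d['image'].astype(int); m=(abs(L[...,0]+2)<24)&(abs(L[...,1])<36)&(L[...,2]>15)&(L[...,2]<40)
Q=L[m]
if len(Q)>15:
    A=np.c_[Q[:,:2],np.ones(len(Q))]; k=np.linalg.lstsq(A,Q[:,2],rcond=None)[0]; print('bar n',len(Q),'h',np.median(Q[:,2]).round(1),'pitch,roll',k[:2].round(3),'x',np.percentile(Q[:,0],[3,97]).round(1),'y',np.percentile(Q[:,1],[1,99]).round(1))
a=cv2.resize(d['image'][105:225,140:260],(400,400),interpolation=cv2.INTER_CUBIC); b=cv2.resize(e['image'][95:195,275:375],(400,400),interpolation=cv2.INTER_CUBIC)
cv2.imwrite(sys.argv[1],np.hstack([a,b]))
E
python3 look.py pics/seat1.png
```

```text
bar n 236 h 21.7 pitch,roll [ 0.031 -0.   ] x [-23.2  21.2] y [-31.7  34. ]
```

View pics/seat1.png

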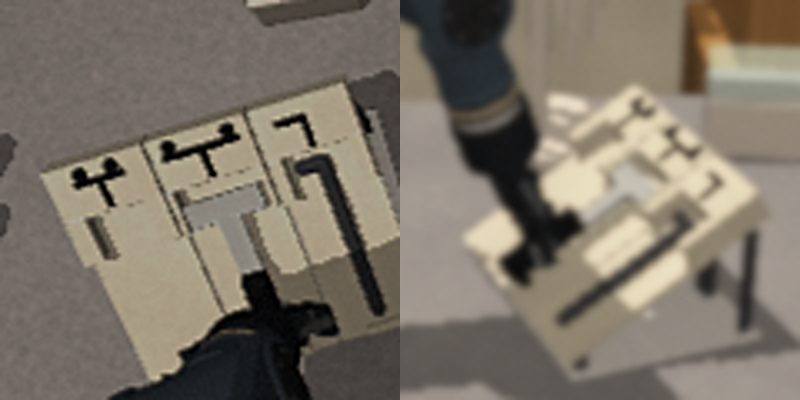

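The top crop shows the cross-bar at (188-272, 183-235) inside the middle pocket, below the two-dot label. The side crop shows the spanner lying along the slope. I'll press a touch more to flatten it, check, and then release.

```bash
python3 -m crank '[{"dp":[0.03,0.01,-0.06],"angular":[0,0,0]},{"dp":[0.02,0.005,-0.04],"angular":[0,0,0]},{"dp":[0,0,0],"angular":[0,0,0]},{"dp":[0,0,0],"angular":[0,0,0]},{"dp":[0,0,0],"angular":[0,0,0]}]'; python3 plan.py | head -1
python3 - <<'E'
from station import vision
from h import *
q=np.load('plane.npz'); c,n,x,y=[q[k] for k in 'cnxy']; S=c-.0585*y+.073*x; B=np.c_[x,y,n]
A=[]
for i in range(4):
    d=vision.snapshot('top'); L=(cloud(d)-S)@B*1000; A.append(L)
L=np.median(A,0); m=(L[...,0]>-60)&(L[...,0]<9)&(abs(L[...,1])<34)&(abs(L[...,2]-22)<7)&((abs(L[...,1])<9)|(L[...,0]>-20))
Q=L[m]; k=np.linalg.lstsq(np.c_[Q[:,:2],np.ones(len(Q))],Q[:,2],rcond=None)[0]; print(len(Q),'pitch,roll,h0',k.round(3))
b=Q[abs(Q[:,1])>14]; print('bar x',np.percentile(b[:,0],[2,98]),'y',b[:,1].min(),b[:,1].max())
u=Q[Q[:,0]<-25]; w=Q[Q[:,0]>-25]; print('arm mid y',u[:,1].mean(),u[:,0].min())
E
```

```text
t: 20.25
tcp_pos: [0.4765, 0.2987, 0.0672]
tool_rot: [0.972, 0.164, 0.164, -0.026]
force: [-22.8, -10.9, 35.3]
finger_gap: 0.238
gripper_force: 117.0
t 20.25 TCP in seat mm [-117.5    0.2   25.6] force slot [-4.2 -2.9 43.1] grip 116.95088982582092 q [ 0.37  0.68  1.95 -0.08  0.17  1.68]
291 pitch,roll,h0 [ 1.0000e-03 -2.0000e-03  2.1763e+01]
bar x [-17.48318617   4.4199105 ] y -31.79921302153928 33.971259063964624
arm mid y -0.5051849528009089 -59.92606094938725
```

```bash
python3 -m crank '[{"dp":[-0.03,-0.01,0.07],"angular":[0,0,0]},{"dp":[0,0,0],"angular":[0,0,0]},{"dp":[0,0,0],"angular":[0,0,0]}]'; python3 plan.py | head -1
python3 -m crank '[{"dp":[0,0,0],"angular":[0,0,0]},{"dp":[0,0,0],"angular":[0,0,0]},{"dp":[0,0,0],"angular":[0,0,0]},{"dp":[0,0,0],"angular":[0,0,0]},{"dp":[0,0,0],"angular":[0,0,0]},{"dp":[0,0,0],"angular":[0,0,0]}]' 0.4; python3 plan.py | head -1
```

```text
t: 20.75
tcp_pos: [0.4765, 0.2987, 0.0673]
tool_rot: [0.972, 0.164, 0.164, -0.026]
force: [-16.3, -6.2, 17.4]
finger_gap: 0.239
gripper_force: 113.5
t 20.75 TCP in seat mm [-117.5    0.2   25.7] force slot [-6.5 -0.5 23.8] grip 113.50556015968323 q [ 0.37  0.68  1.95 -0.08  0.17  1.68]
t: 21.35
tcp_pos: [0.4824, 0.3005, 0.0669]
tool_rot: [0.972, 0.164, 0.168, -0.027]
force: [0.7, 0.1, -0.7]
finger_gap: 0.6
gripper_force: 0.0
t 21.35 TCP in seat mm [-112.3    0.    22.3] force slot [ 0.2 -0.1 -0.9] grip 0.0 q [ 0.37  0.69  1.95 -0.08  0.17  1.68]
```

Released cleanly. I'll retreat along the tool axis and check.

```bash
python3 -m crank '[{"dp":[-0.1,-0.035,0.28],"angular":[0,0,0]},{"dp":[-0.2,-0.07,0.55],"angular":[0,0,0]},{"dp":[-0.27,-0.1,0.75],"angular":[0,0,0]},{"dp":[-0.27,-0.1,0.75],"angular":[0,0,0]},{"dp":[-0.4,-0.5,0.75],"angular":[0,0,0]},{"dp":[-0.4,-0.9,0.75],"angular":[0,0,0]},{"dp":[0,-0.9,0],"angular":[0,0,0]},{"dp":[0,-0.9,0],"angular":[0,0,0]},{"dp":[0,-0.9,0],"angular":[0,0,0]},{"dp":[0,-0.9,0],"angular":[0,0,0]},{"dp":[0,0,0],"angular":[0,0,0]},{"dp":[0,0,0],"angular":[0,0,0]}]'
python3 look.py pics/end.png
python3 - <<'E'
from station import vision
from h import *
q=np.load('plane.npz'); c,n,x,y=[q[k] for k in 'cnxy']; S=c-.0585*y+.073*x; B=np.c_[x,y,n]
d=vision.snapshot('top'); L=(cloud(d)-S)@B*1000
Q=L[(abs(L[...,1])<11)&(L[...,0]<-20)&(L[...,0]>-156)&(L[...,2]>15)&(L[...,2]<50)]
a=Q[Q[:,0]>-60]; g=Q[Q[:,0]<-66]; print('arm h',np.median(a[:,2]),'grip h',np.median(g[:,2]),'grip y',g[:,1].mean(),'low end',Q[:,0].min(),'arm y',a[:,1].mean())
i=cv2.imread('pics/end.png'); r=cv2.resize(d['image'][125:185,295:375],(400,300),interpolation=cv2.INTER_CUBIC); o=np.zeros((400,400,3),np.uint8); o[:300]=r; cv2.imwrite('pics/end.png',np.hstack([i[:,:400],o]))
E
```

```text
t: 22.55
tcp_pos: [0.433, 0.141, 0.1824]
tool_rot: [0.972, 0.163, 0.168, -0.027]
force: [0.7, 0.6, -0.2]
finger_gap: 0.605
gripper_force: 0.0
bar n 237 h 21.9 pitch,roll [ 0.022 -0.016] x [-22.8  21.2] y [-31.5  34.8]
arm h 21.454802486694994 grip h 36.80215706341612 grip y -1.164795452651512 low end -155.96909609752143 arm y 0.5862078114095075
```

View pics/end.png

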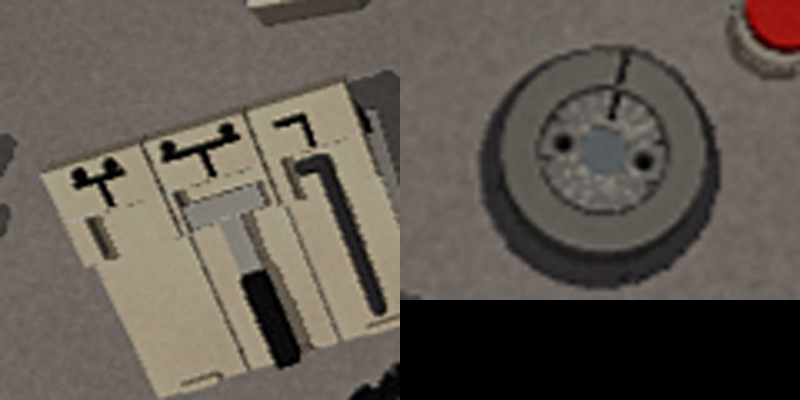

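The spanner lies flat in the middle slot with its bar by the label, crop (190-270, 185-235). On the ring, the black lines meet at (620,55)-(612,115).

```bash
python3 -c "
from station import order; print(order.sign_off())"
```

```text
the job is handed in; nothing more can be done
None
```

The job is handed in at about 23 s of the 54 s allowed: the final pictures show the ring home with its black lines meeting and the larger spanner flat in its own slot, cross-bar by the label, though sign-off returned no verdict.

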